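# Rack the lint screen, then open the cleaner jug

## Task

Get the dryer lint screens ready for treatment: take the lint screen leaning on the wire easel and stand it on edge, tab up, fully down in the empty middle slot of the wire rack, lowering it in rather than dropping it, and let go of it. Then open the square cleaner jug: press its push-and-turn cap down, and while it is down twist it about 80 degrees anticlockwise (seen from above), then lift it straight up and finish while still holding the cap upright about 8 cm above the jug's neck - do not put it down or let go. Leave the other things where they are.

Things in the scene. Friction and masses are not known exactly. Their poses are not given: they have to be found in the camera images.
- screen: lint screen to rack: white frame with steel mesh, 120 (y) x 105 (z) x 10 mm thick (x), plus a grip tab, also 10 mm thick, 60 mm wide, centred on top, to z = 135. Origin: middle of lower edge. About 150 g. Starts leaning 0.42 rad on the easel, top towards the easel's -x (robot) side; upper 50 mm clear on both faces, to pinch across the thickness with a tilted tool
- screen_tab (a point): middle of that screen's grip tab, 122 mm up from its lower edge (13 mm below the tab's top)
- easel: fixed aluminium foot plate 140 x 145 x 8 mm with a steel wire hoop about 75 mm high on its -x side and a low foot bar, on which the screen leans; origin under the plate's middle, turned up to 0.3 rad
- rack: fixed wire rack, base 190 (x) x 130 (y) x 8 mm, origin under its middle, turned up to 0.3 rad. Three slots 62 mm apart along its x; screens stand in them with their thickness along x. Each slot lies between two wire hoops (6 mm wire, 90 mm wide, tops 53 mm above the table), clear gap 18 mm. Outer slots hold screens, the middle one is empty
- slot (a point): floor of the rack's empty middle slot, at its centre, 8 mm above the table: the screen's lower-edge middle belongs here; same axes as the rack (x across the slot's gap, y along the slot)
- jug: fixed square jug of white plastic, 140 (x) x 110 (y) mm, body 133 mm high and rounded shoulder to 165 mm, held in a bolted-down steel bracket, carrying handle on its -x side; origin on the table under its neck axis, z up, turned up to 0.4 rad. It does not move
- neck (a point): centre of the top rim of the jug's neck, 191 mm above the table, hidden inside the cap at the start. The neck is 28 mm across with lugs to 42 mm
- cap: push-and-turn cap: grey, knurled, round, 54 mm across, 30 mm high. Origin: centre of its open underside, z up; locked, it lies 175 mm above the table. A spring lifts it: 6 N at rest, 11 N pressed 6 mm; hard stop at 7 mm. Press 3 mm or more to clear the detent, then turn anticlockwise; free to lift from 50 to 130 degrees. Grip its sides from above, press and turn by the grip (30-40 N)
- cap_top (a point): centre of the cap's flat top
- seal (a joint): travel of the sprung sealing plug in the neck (m, grows downward): 0 with no cap on, 0.002 with the cap locked, 0.005 when the cap is down just enough to clear the detent, 0.009 at the hard stop
- screen_near: bystander: screen of the same shape standing in the rack's outer slot on its -x side (towards the robot); origin at the middle of its lower edge
- screen_far: bystander: screen of the same shape standing in the rack's outer slot on its +x side; origin at the middle of its lower edge
- tape: bystander: cardboard-brown tape roll lying flat, 52 mm across, 24 mm high; origin under its centre
- measure: bystander: clear measuring cup, 56 mm across, 55 mm high; origin under its centre
- brush: bystander: hand brush 170 mm long lying along x; origin under it
- spray: bystander: round bottle 68 mm across, 190 mm high, near the far side; origin under its centre
- jar: bystander: jar 72 mm across, 100 mm high; origin under its centre
- driver: bystander: screwdriver 170 mm long lying near the far side; origin under it
Things that resemble listed ones, but are neither listed nor needed, are in the scene too. Leave any green look-alike of the cap alone. Leave any blue or green look-alike of the screen alone.

How it is judged (in metres and radians):
On the way, in this order (a step that is already met when the one before it is completed fails the run):
1. the lint screen stands on edge, fully down in the rack's middle slot, and is let go (x of screen in the frame of slot between -0.012 and 0.012 m and y of screen in the frame of slot between -0.035 and 0.035 m and z of screen in the frame of slot between -0.004 and 0.005 m and angle between screen's own z axis and vertical below 0.25 rad and angle between the x axis of screen and the x axis of rack, either way round below 0.28 rad and contact force between the fingers and screen below 0.2 N and linear speed of screen below 0.05 m/s), for 0.2 s.
2. the cap is pressed down past its detent (value of joint seal above 0.0045 m and contact force between the fingers and cap above 1 N), for 0.05 s.
3. the cap is twisted free on the neck (angle between the x axis of cap and the x axis of jug, either way round above 0.7 rad and z of cap in the frame of jug below 0.195 m and horizontal distance between cap and neck below 0.01 m).
At the end, for the whole second after the job is handed in: Cap held in the fingers, at rest, within 0.3 rad of upright, underside 235-360 mm above the table, within 40 mm sideways of the neck, off the jug; screen untouched in the middle slot: within 5 mm of its floor, 12 mm across, 35 mm along, 0.25 rad of upright, 0.28 rad of the rack's direction (x of screen in the frame of slot between -0.012 and 0.012 m and y of screen in the frame of slot between -0.035 and 0.035 m and z of screen in the frame of slot between -0.004 and 0.005 m and angle between screen's own z axis and vertical below 0.25 rad and angle between the x axis of screen and the x axis of rack, either way round below 0.28 rad and contact force between the fingers and screen below 0.2 N and z of cap in the frame of jug between 0.235 and 0.36 m and horizontal distance between cap and neck below 0.04 m and angle between cap's own z axis and vertical below 0.3 rad and contact force between the fingers and cap above 1 N and contact force between cap and jug below 0.1 N and linear speed of cap below 0.05 m/s); the arm keeps its last pose, push and grip.
It fails at once if the screen is dropped (contact force between screen and anything else below 0.02 N and linear speed of screen above 0.7 m/s).
It fails at once if a stored screen is moved more than 40 mm (distance of any of screen_near, screen_far from where it was at the start of the episode above 0.04 m).
It fails at once if another thing on the table is moved more than 50 mm (distance of any of tape, measure, brush, spray, jar, driver from where it was at the start of the episode above 0.05 m).
It also fails if it takes over 72 s, if anything falls off the work surface, if the arm or the gripper's body presses on something with over 40 N, if the wrist force passes 120 N, or if a joint passes its speed limit or range.

## Robot

A 6-joint arm with a two-finger parallel gripper is mounted at the origin on the work surface. World frame = base frame: x ahead of the robot, y to its left, z up, the work surface at z = 0. Lengths are in mm, angles in rad, forces in N, time in s.
With the tool pointing down it reaches from about 400 to 925 mm from the base axis. Payload 12.5 kg.
Tool frame: the origin (TCP) lies midway between the tips of the shut fingers; the grasp point (between the pads) lies 19 mm behind it; z points along the fingers, y is the line along which they close (so a half turn about z gives the same grasp; the last joint's range is limited). The gripper opens to 95 mm and grips with 3 to 60 N. Pads are 20 mm wide; open, the fingers measure 119 mm over their backs; the gripper's body (75 mm by 180 mm) begins 59 mm behind the grasp point.
Start: joints at [1.063, 0.491, 1.559, -0, 1.092, -0.106], TCP at [244.409, 575.252, 175.961] pointing down, gripper open.
Joint ranges: [-3.1, 3.1], [-0.84, 2.19], [0.05, 2.79], [-1.13, 4.28], [0.06, 2.93], [-2.69, 2.69]. Speed limits (rad/s): [2.22, 2.22, 2.79, 3.14, 3.14, 3.14].

## Interface

Orientations are given as [roll, pitch, yaw] about the fixed x, y, z axes, in that order (R = Rz(yaw) Ry(pitch) Rx(roll)).
In Python, from cell import * gives the robot as it stands. The module is installed in compiled form; this text tells all that it offers.
- The arm moves only by the tool arm_command, never from a script. Its arguments are lists of equal length, an entry for each row: "delta_pos": the shift along the world's x, y, z in units of 250 mm (1.0 is 250 mm), a list of three; "delta_rot": the turn, a rotation vector about the world's x, y, z in units of 90 degrees (1.0 is 90 degrees), a list of three; "claw": the closure, from 0 (fully open) to 1 (shut). In form: {"delta_pos": [[tx, ty, tz], ...], "delta_rot": [[wx, wy, wz], ...], "claw": [claw, ...]}. A call has exactly 5 rows; each row is the pose to reach, as a shift and turn from the pose commanded when the call began; what a row does not reach only later rows make up. A row lasts 1/12 s, in which the tool goes at most 41.7 mm and 7.16 degrees, less where a joint would pass 70% of its speed; a pose out of reach is approached as far as the arm can. A call with a number of a shift or a turn outside -1 to 1 is refused whole. A call with a gripper value outside its range is refused whole. The fingers move at their own pace and stop on an object; the grip force is fixed at half the most. Time passes only in rows, so rows that repeat a pose let the fingers close, or fill a call up. It gives the time, the measured TCP pose, the force, the opening and the grip force at its end, in the units of the state.
- state(): the state, without advancing time (a new reading comes with each control period).
- read_camera(name): name is "scene" or "side" or "wrist"; returns the picture (400x640x3 uint8, red, green, blue); there is no depth.
- calibration(name): a dict with "camera_matrix" (3x3 intrinsics, pixels), "T" (4x4, takes a point from camera to world coordinates). Camera axes: x right, y down, z forward; pixel columns grow to the right and rows downward; lengths in mm; the calibration is good to about 2 mm. A picture is of the moment at which its call begins: read the wrist's pose just before it. calibration takes no time and is no camera call; for the wrist camera it gives the pose at the moment of the call.
- job_done(): hands the job in; it is judged then, once.
The state is a dict: "t": time; "joints": joint angles; "qvel": joint speeds; "tau": joint torques, N m; "eef_pos": TCP position; "tcp_rot": TCP orientation; "ft_force": force on the tool from outside, world axes, zero at the start; "moment": the same for the moment, N m; "opening": opening from 0.0 (shut) to 1.0 (fully open); "grip_force": force on a finger pad.
Only numpy, scipy, OpenCV 4.12 (cv2) and the standard library are available. Lean on these libraries where they do the work, as an engineer would, in place of code of your own. Each camera call takes 0.05 s, during which the arm holds its last target. There are 200 camera calls.

## Working session

There is one attempt and no reset: what is moved stays moved. The work goes in short steps, Python scripts to look and compute and a tool call to move; the robot and the scene stay as the last step left them, time stands still between calls to the robot, and variables do not carry over. Pictures are saved under pics/ and viewed, at most 10 in all, crops included, and the job is handed in when it is done.

Besides the shell and the picture viewer there is one more tool, called after "Request:" by a JSON object that holds its "api" and its "payload", one argument or row to a line. arm_command: Moves the arm, as the interface text tells. Shifts and turns lie within -1 to 1; 1 stands for 250 mm of shift or 90 degrees of turn. Its arguments: {"type":"object","properties":{"delta_pos":{"type":"array"},"delta_rot":{"type":"array"},"claw":{"type":"array"}},"required":["delta_pos","delta_rot","claw"]}

```bash
mkdir -p pics; python3 - <<'E'
from cell import *
import cv2,numpy as np
for n in ["scene","side"]:
    im=read_camera(n); c=calibration(n); print(n,np.round(c["camera_matrix"],1).tolist(),np.round(c["T"],3).tolist())
    cv2.imwrite(f"pics/{n}0.png",im[:,:,::-1])
print(state())
E
```

```text
scene [[382.2, 0.0, 317.1], [0.0, 382.2, 197.8], [0.0, 0.0, 1.0]] [[-0.119, 0.635, -0.763, 1227.739], [0.993, 0.084, -0.085, 89.639], [0.01, -0.768, -0.64, 745.897], [0.0, 0.0, 0.0, 1.0]]
side [[417.3, 0.0, 314.9], [0.0, 417.3, 196.9], [0.0, 0.0, 1.0]] [[0.775, -0.484, 0.407, -20.646], [-0.632, -0.599, 0.491, -634.759], [0.006, -0.638, -0.77, 1133.727], [0.0, 0.0, 0.0, 1.0]]
{'t': 0.1, 'joints': array([ 1.06343880e+00,  4.91481396e-01,  1.55942456e+00, -1.89911142e-05,
        1.09169991e+00, -1.05595650e-01]), 'qvel': array([ 8.07559452e-04,  4.94480799e-05,  9.59498701e-05, -1.62227139e-03,
        1.01614654e-03, -7.71433305e-04]), 'tau': array([ 2.36348387e-03, -6.13622260e+01, -2.58607757e+01,  6.94108335e-02,
        4.69654449e-02, -5.39516873e-05]), 'eef_pos': array([244.24859863, 575.00175787, 175.41890132]), 'tcp_rot': array([-3.14058332e+00, -9.00412286e-05,  2.73983950e+00]), 'ft_force': array([-0.05344411,  0.03182461, -0.13785114]), 'moment': array([0.01362385, 0.02147914, 0.04306854]), 'grip_force': 0.0, 'opening': 0.9966943353313533}
```

View pics/scene0.png

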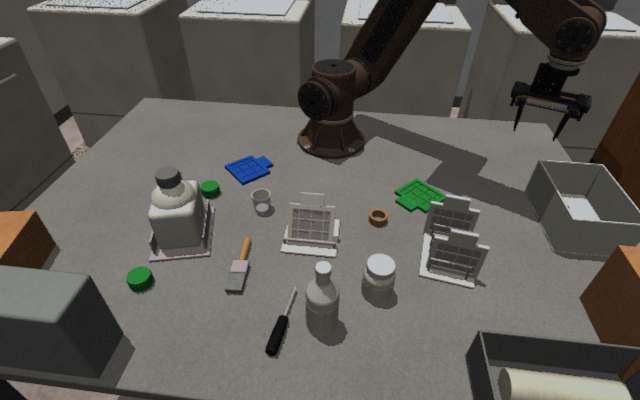

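View pics/side0.png

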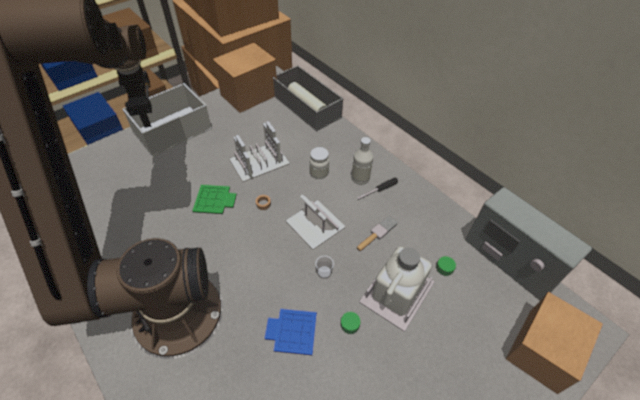

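Scene: the white screen leans on the easel at about (312,220), the rack is at (455,245), and the grey cap is at (168,178). Side: screen (320,215), rack (260,155), cap (408,260). The candidates are a white screen (scene 312,220) against a blue one (248,168) and a green one (418,195), and a grey cap (168,178) against green caps (210,188) and (140,278). The white screen on the easel and the grey cap on the jug fit the description. I'll confirm this in enlarged crops.

```bash
cat > mk.py <<'E'
import cv2,numpy as np
def panel(specs,out):
    ps=[]
    for f,x,y,w,h in specs:
        im=cv2.imread(f)[y:y+h,x:x+w]; p=cv2.resize(im,(400,300),interpolation=cv2.INTER_CUBIC); s=400/w
        for u in range((x+9)//10*10,x+w,10):
            k=int((u-x)*s); cv2.line(p,(k,0),(k,4),(0,0,255),1)
            if u%20==0: cv2.putText(p,str(u),(k-10,14),0,.33,(0,0,255),1)
        for v in range((y+9)//10*10,y+h,10):
            k=int((v-y)*s); cv2.line(p,(0,k),(4,k),(0,0,255),1); cv2.putText(p,str(v),(6,k+4),0,.33,(0,0,255),1)
        ps.append(p)
    cv2.imwrite(out,np.vstack([np.hstack(ps[:2]),np.hstack(ps[2:])]))
E
python3 -c "
from mk import *
S='pics/scene0.png';D='pics/side0.png'
panel([(S,272,187,80,60),(S,410,190,88,66),(D,275,190,80,60),(D,220,120,80,60)],'pics/c1.png')
panel([(S,130,160,120,90),(S,148,165,40,30),(D,350,240,104,78),(D,390,245,40,30)],'pics/c2.png')"
```

```text
(no output)
```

View pics/c1.png

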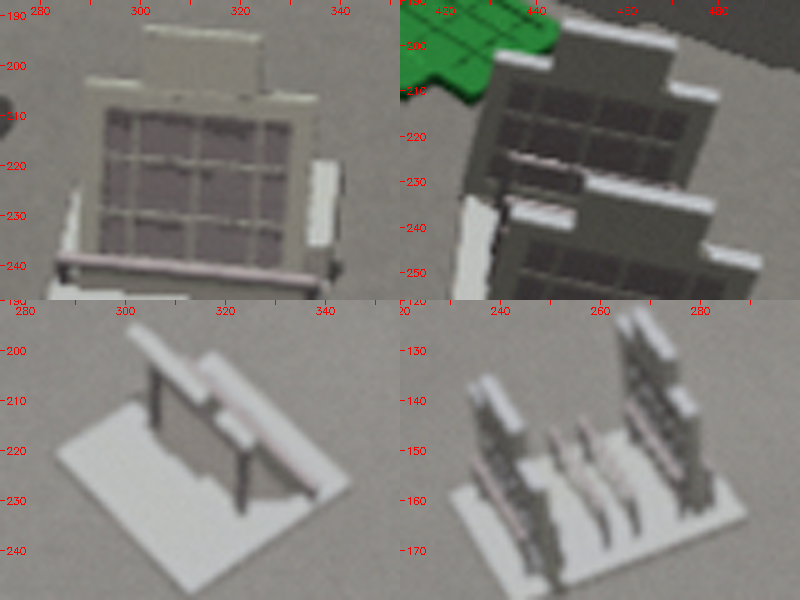

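View pics/c2.png

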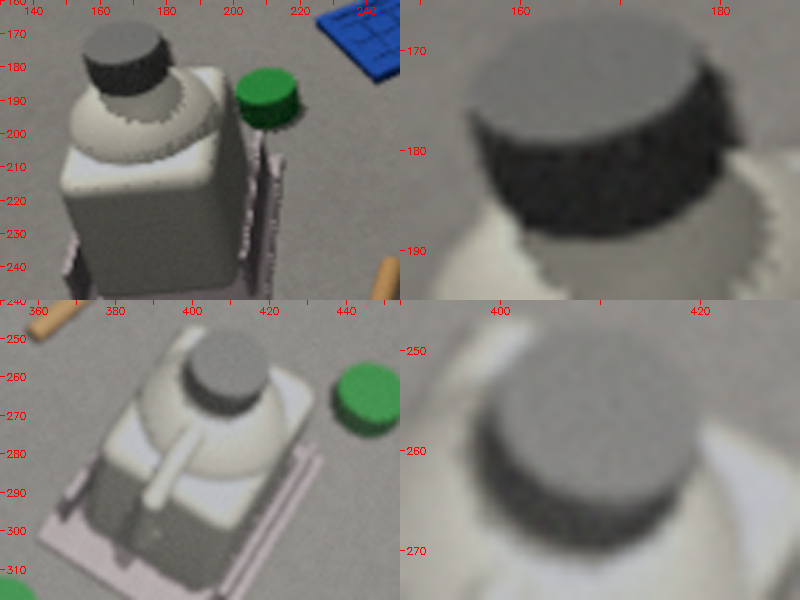

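The crops confirm both targets: the white screen leans on the easel, and the grey knurled cap sits on the jug's neck. The rack's middle slot is empty. Next I'll fit their poses.

```bash
cat > fit.py <<'E'
from cell import *
import numpy as np
from scipy.optimize import least_squares
from scipy.spatial.transform import Rotation as R
C={n:calibration(n) for n in ["scene","side"]}
def proj(n,P,C=C):
    K,T=C[n]["camera_matrix"],C[n]["T"]; p=(np.atleast_2d(P)-T[:3,3])@T[:3,:3]; p=p@np.array(K).T
    return p[:,:2]/p[:,2:]
def fit(obs,model,p0,C=C):
    # obs: (cam, key-args, uv); model(p,args)->world
    f=lambda p:np.concatenate([proj(c,model(p,a),C)[0]-uv for c,a,uv in obs])
    r=least_squares(f,p0,loss="soft_l1",f_scale=1.0); return r.x,r.fun.reshape(-1,2)
E
cat > m1.py <<'E'
from fit import *
np.set_printoptions(precision=2,suppress=True)
p,_=fit([("scene",0,(167,172.8)),("side",0,(409.5,256.5))],lambda p,a:p,[650,-250,205]); print("captop",p,_.tolist())
def scr(p,a): return np.array(p[:3])+(R.from_euler("z",p[3])*R.from_euler("y",-0.42)).apply(a)
o=[("scene",(5,-30,135),(301,193.5)),("scene",(5,30,135),(324.5,195.5)),("scene",(5,-60,105),(289,203.5)),("scene",(5,60,105),(335.5,207.5)),
("side",(5,30,135),(303,194.5)),("side",(-5,30,135),(300.5,197)),("side",(5,-30,135),(317.5,207.5)),("side",(-5,-30,135),(315.5,210.5))]
p,r=fit(o,scr,[600,50,15,0]); print("screen",p,r.tolist(),"tab",scr(p,(0,0,122)))
def rk(p,a): 
    a=np.array(a,float)
    return np.array([p[0],p[1],0])+R.from_euler("z",p[2]).apply(a)
# near/far screen tab ends (thickness centre), top z=143; base corners z=8
n=[-62,62]
o=[("scene",(-62+5,-30,143),(446,195.5)),("scene",(-62+5,30,143),(470,200)),("scene",(62+5,-30,143),(451,230)),("scene",(62+5,30,143),(479,236)),
("side",(-62,30,143),(236.5,136)),("side",(-62,-30,143),(243,149.5)),("side",(62,30,143),(266.5,123)),("side",(62,-30,143),(274.5,137)),
("side",(95,-65,8),(289,163.5)),("side",(-95,65,8),(230,159)),("side",(-12,45,50),(251,146)),("side",(12,45,50),(257,144)),("side",(12,-45,50),(267.5,157.5)),("side",(-12,-45,50),(261.5,160))]
p,r=fit(o,rk,[600,300,0]); print("rack",p,r.round(1).tolist())
E
python3 m1.py
```

```text
captop [ 534.68 -350.46  202.89] [[-0.2524366684546635, 0.05905031840697461], [-0.28395942343553315, -0.0697644796549639]]
screen [586.61  40.75  16.9    0.57] [[4.7541471227586385, 17.57089011633184], [3.8678688532824026, 8.600660796668393], [7.414911772087123, 22.907772422258546], [5.622721985738906, 4.59409426702581], [9.603034847192191, -9.292577959799303], [11.177963803938894, -8.875156024493748], [13.27534855973147, -17.673096563598733], [14.375327742868137, -17.720774244996164]] tab [544.6   14.1  128.29]
rack [523.   352.03  -0.08] [[0.3, 1.5], [1.4, 0.3], [-1.8, 1.5], [-1.9, -0.4], [-0.7, -0.4], [1.0, -4.1], [0.0, -0.4], [0.6, -5.2], [0.8, -2.7], [-1.3, 1.6], [-1.6, 0.9], [-2.0, 0.4], [-0.4, 1.1], [-0.1, 1.2]]
```

```bash
cat > m2.py <<'E'
from fit import *
exec(open("m1.py").read().split("def rk")[0].split("p,_=fit")[1].split("\n",1)[1].replace('"tab",','"tab",').split('p,r=fit')[0])
np.set_printoptions(precision=1,suppress=True)
p,r=fit([q for q in o if q[0]=="scene"],scr,[600,50,12,0]); print(p,r.tolist())
for a in [(5,-30,135),(5,30,135),(-5,-30,135),(-5,30,135),(0,-60,105),(0,60,105),(0,60,0),(0,-60,0)]: print(a,scr(p,a),proj("side",scr(p,a)))
E
python3 m2.py
python3 -c "
from mk import *
D='pics/side0.png'
im=cv2.resize(cv2.imread(D)[180:255,270:370],(800,600),interpolation=cv2.INTER_CUBIC);cv2.imwrite('pics/c3.png',im)"
```

```text
[532.  -5.   5.   0.] [[0.06843673171977116, -0.11165053114754642], [-0.024263719142481932, -0.15908408577686828], [0.019378899771652414, 0.14145272218371474], [-0.06321640995150801, 0.13156296100211762]]
(5, -30, 135) [481.5 -35.  130.3] [[316.1 209.2]]
(5, 30, 135) [481.5  25.  130.3] [[303.9 197.4]]
(-5, -30, 135) [472.4 -35.  126.2] [[313.8 211.5]]
(-5, 30, 135) [472.4  25.  126.2] [[301.6 199.7]]
(0, -60, 105) [489.2 -65.  100.9] [[324.1 219.8]]
(0, 60, 105) [489.2  55.  100.9] [[300.1 196.5]]
(0, 60, 0) [532.  55.   5.] [[310.5 208.3]]
(0, -60, 0) [532. -65.   5.] [[333.4 230.6]]
```

View pics/c3.png

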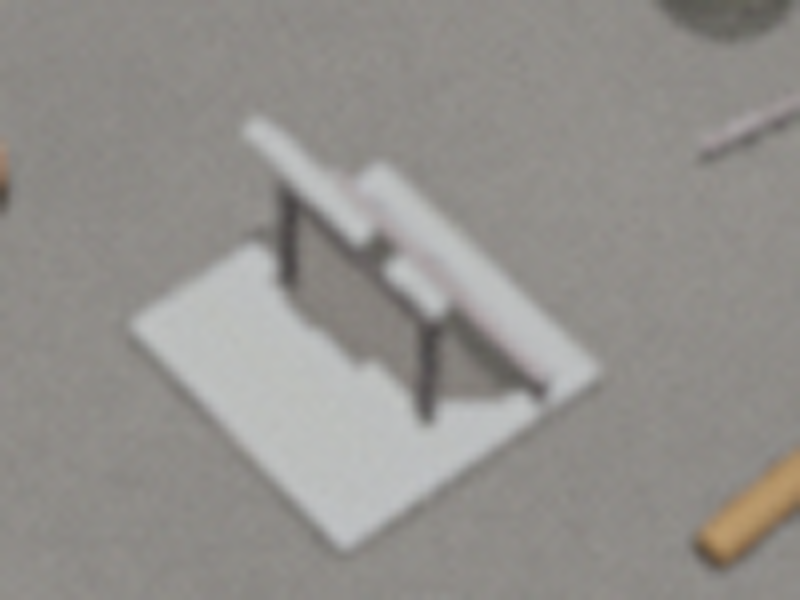

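The side view now makes sense: the +y shoulder is hidden behind the tab. The plate corners (286,221), (313,249), (345,226) and (317,200) are clear too.

```bash
cat > m3.py <<'E'
from fit import *
np.set_printoptions(precision=2,suppress=True)
def rk(p,a): return np.array([p[0],p[1],0])+R.from_euler("z",p[2]).apply(np.array(a,float))
p,r=fit([("side",(-70,72.5,8),(286.3,220.6)),("side",(-70,-72.5,8),(313.1,248.8)),("side",(70,-72.5,8),(345,226.3)),("side",(70,72.5,8),(316.9,200.3))],rk,[500,0,0]);print("easel",p,r.tolist())
def scr(p,a): return np.array(p[:3])+(R.from_euler("z",p[3])*R.from_euler("y",-0.42)).apply(a)
o=[("scene",(5,-30,135),(301,193.5)),("scene",(5,30,135),(324.5,195.5)),("scene",(5,-60,105),(289,203.5)),("scene",(5,60,105),(335.5,207.5)),
("side",(5,-30,135),(316.9,208.5)),("side",(-5,-30,135),(314.8,210.6)),("side",(5,-60,105),(325.9,217.5)),("side",(-5,-60,105),(323.8,219.8))]
p,r=fit(o,scr,[532,-5,8,0.]); print("screen",p,r.round(1).tolist(),"tab",scr(p,(0,0,122)))
E
python3 m3.py
```

```text
easel [502.65  -6.51   0.01] [[-1.0309808827384472, 0.11091047396647014], [-0.07154091521840655, 0.2672091196361066], [0.5060269260218888, -0.1936395881385522], [0.3763281419634268, -0.30783815956598914]]
screen [534.94  -4.53   7.37   0.01] [[-0.0, -0.1], [-0.0, -0.2], [-0.1, 0.3], [0.0, 0.1], [-0.1, -0.3], [-0.3, -0.1], [0.1, 0.1], [-0.0, 0.1]] tab [485.19  -4.83 118.76]
```

Request:
{"api": "arm_command", "payload": {
  "delta_pos": [
    [0, 0, 0.15],
    [0.1, -0.1, 0.3],
    [0.25, -0.2, 0.45],
    [0.4, -0.35, 0.6],
    [0.5, -0.45, 0.62]
  ],
  "delta_rot": [
    [0, 0, -0.07],
    [0, 0, -0.15],
    [0, 0, -0.23],
    [0, 0, -0.31],
    [0, 0, -0.39]
  ],
  "claw": [0.4, 0.4, 0.4, 0.4, 0.4]
}}

```text
t: 0.52
eef_pos: [343.0, 488.1, 315.8]
tcp_rot: [3.14, -0.001, 2.125]
ft_force: [-0.3, 1.6, -0.6]
opening: 0.708
grip_force: 0.0
```

Request:
{"api": "arm_command", "payload": {
  "delta_pos": [
    [0.1, -0.1, 0],
    [0.22, -0.2, 0],
    [0.34, -0.3, 0],
    [0.46, -0.4, 0],
    [0.5, -0.45, 0]
  ],
  "delta_rot": [
    [0, 0, -0.08],
    [0, 0, -0.16],
    [0, 0, -0.24],
    [0, 0, -0.32],
    [0, 0, -0.4]
  ],
  "claw": [0.4, 0.4, 0.4, 0.4, 0.4]
}}

```text
t: 0.93
eef_pos: [470.4, 373.1, 313.0]
tcp_rot: [3.141, 0.001, 1.496]
ft_force: [-0.4, -0.0, 0.1]
opening: 0.6
grip_force: 0.0
```

Request:
{"api": "arm_command", "payload": {
  "delta_pos": [
    [0, 0, 0],
    [0, 0, 0],
    [0, 0, 0],
    [0, 0, 0],
    [0, 0, 0]
  ],
  "delta_rot": [
    [0, 0, 0],
    [0, 0, 0],
    [0, 0, 0],
    [0, 0, 0],
    [0, 0, 0]
  ],
  "claw": [0.4, 0.4, 0.4, 0.4, 0.4]
}}

```text
t: 1.35
eef_pos: [466.5, 376.8, 313.7]
tcp_rot: [3.142, -0.0, 1.508]
ft_force: [0.9, 0.3, 0.0]
opening: 0.598
grip_force: 0.0
```

```bash
python3 - <<'E'
from fit import *
import cv2
np.set_printoptions(precision=3,suppress=True)
c=calibration("wrist"); im=read_camera("wrist"); s=state()
np.savez("w1.npz",camera_matrix=c["camera_matrix"],T=c["T"])
print(s["t"],s["eef_pos"],s["tcp_rot"],s["opening"],s["joints"]); print(np.array(c["T"]),np.array(c["camera_matrix"]))
def rk(p,a): return np.array([p[0],p[1],0])+R.from_euler("z",p[2]).apply(np.array(a,float))
for a in [(0,0,8),(-12,45,50),(12,-45,50),(-62,30,143),(62,30,143)]: print(a,proj("w",rk([523,352,-.08],a),{"w":c}))
cv2.imwrite("pics/w1raw.png",im[:,:,::-1])
p=cv2.resize(im[:,:,::-1],(800,500),interpolation=cv2.INTER_CUBIC)
for u in range(0,640,40): cv2.line(p,(int(u*1.25),0),(int(u*1.25),5),(0,0,255),1); cv2.putText(p,str(u),(int(u*1.25)-10,16),0,.35,(0,0,255),1)
for v in range(20,400,20): cv2.putText(p,str(v),(2,int(v*1.25)+4),0,.35,(0,0,255),1)
cv2.imwrite("pics/w1.png",p)
E
```

```text
1.4 [466.639 376.771 313.702] [ 3.141 -0.     1.507] 0.5968025346264413 [0.569 0.351 1.419 0.    1.372 0.633]
[[  0.998  -0.06   -0.017 472.12 ]
 [ -0.063  -0.956  -0.286 457.893]
 [  0.001   0.286  -0.958 522.384]
 [  0.      0.      0.      1.   ]] [[330.179   0.    323.487]
 [  0.    330.179 200.558]
 [  0.      0.      1.   ]]
(0, 0, 8) [[359.46  169.482]]
(-12, 45, 50) [[355.67  143.943]]
(12, -45, 50) [[368.958 204.681]]
(-62, 30, 143) [[319.671 165.962]]
(62, 30, 143) [[426.095 167.754]]
```

View pics/w1.png

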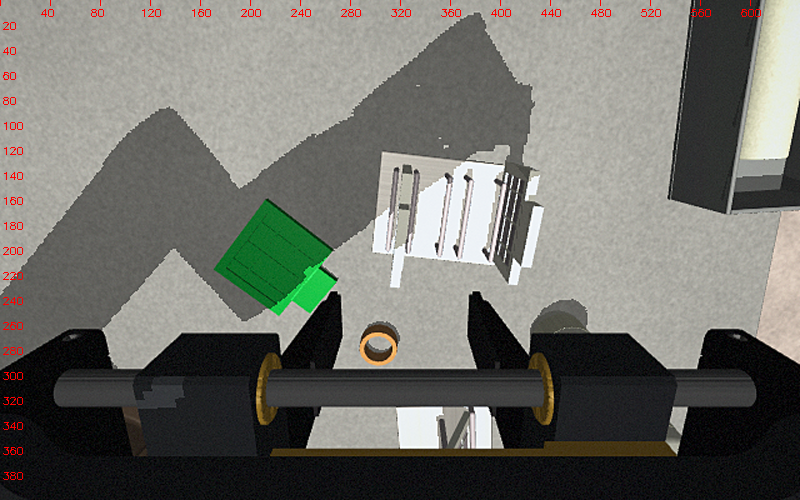

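The wrist view shows the rack at raw pixels (298–432, 120–225), with the middle hoops near x=355 and x=370. I'll take one enlarged crop to get the slot accurately.

```bash
python3 - <<'E'
import cv2
im=cv2.imread("pics/w1raw.png")[115:235,292:436]
p=cv2.resize(im,(720,600),interpolation=cv2.INTER_CUBIC)
for u in range(300,436,10): k=(u-292)*5; cv2.line(p,(k,0),(k,5),(0,0,255),1); cv2.putText(p,str(u),(k-10,16),0,.35,(0,0,255),1)
for v in range(120,235,10): k=(v-115)*5; cv2.line(p,(0,k),(5,k),(0,0,255),1); cv2.putText(p,str(v),(6,k+4),0,.35,(0,0,255),1)
cv2.imwrite("pics/w1z.png",p)
E
```

```text
(no output)
```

View pics/w1z.png

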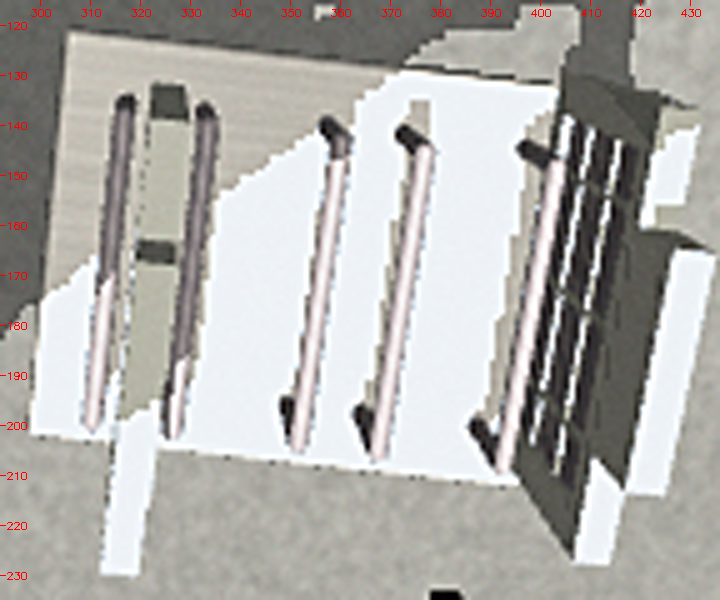

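The zoom shows the middle slot between hoops running (360,145)–(352,205) and (377,145)–(368,207). The base corners on the near side are at (305,121) and (298,202).

```bash
cat > m4.py <<'E'
from fit import *
np.set_printoptions(precision=2,suppress=True)
C["w"]=dict(np.load("w1.npz"))
h={-12:((360.2,145),(351.8,204.6)),12:((376.8,144.6),(367.8,206.6)),-74:((316.8,136),(310.6,200.6)),-50:((333.4,137),(326.8,202.4)),50:((403.2,148),(393,209))}
def rk(p,a):
    a=np.array(a,float); 
    if abs(a[1])==1: a[1]*=p[3]
    return np.array([p[0],p[1],0])+R.from_euler("z",p[2]).apply(a)
w=[("w",(x,s,50),uv) for x,e in h.items() for s,uv in zip((1,-1),e)]+[("w",(-95,65,8),(305.4,121)),("w",(-95,-65,8),(298,201.6))]
p,r=fit(w,rk,[523,352,-.08,43]); print("wrist",p,r.round(1).tolist())
s=[("side",(95,-65,8),(289,163.5)),("side",(-95,65,8),(230,159)),("side",(-12,1,50),(251,146)),("side",(12,1,50),(257,144)),("side",(12,-1,50),(267.5,157.5)),("side",(-12,-1,50),(261.5,160))]
p2,r=fit(s,lambda q,a:rk([*q,43],a),[523,352,-.1]); print("side",p2,r.round(1).tolist())
p,r=fit([o for o in w if abs(o[1][0])==12],lambda q,a:rk([*q,p[3]],a),p[:3]); print("mid only",p)
E
python3 m4.py
```

```text
wrist [525.36 351.53  -0.17  46.59] [[0.3, -2.6], [-0.1, 0.1], [0.5, -0.3], [-0.3, -0.2], [0.3, 1.6], [-0.1, -0.2], [0.5, 2.5], [-0.3, -0.3], [0.4, -0.7], [-0.5, 0.1], [-0.3, -0.1], [-0.5, 0.8]]
side [527.12 352.48  -0.16] [[1.4, -1.7], [-0.1, -0.5], [0.1, 0.3], [-0.0, 0.0], [-0.4, 0.6], [-0.4, 0.5]]
mid only [525.22 350.79  -0.16]
```

```bash
cat > go.py <<'E'
from fit import *
np.set_printoptions(precision=4,suppress=True)
def pose(zdir,ydir):
    z=np.array(zdir,float);z/=np.linalg.norm(z);y=np.array(ydir,float);y-=z*(y@z);y/=np.linalg.norm(y)
    return R.from_matrix(np.c_[np.cross(y,z),y,z])
def delta(pos,rot,pos0=None,rot0=None):
    s=state(); p0=s["eef_pos"] if pos0 is None else pos0; r0=R.from_euler("xyz",s["tcp_rot"]) if rot0 is None else rot0
    d=(np.array(pos)-p0)/250; v=(rot*r0.inv()).as_rotvec()/(np.pi/2)
    print("dpos",d,"drot",v,"rows",np.linalg.norm(d)*6,np.linalg.norm(v)*90/7.16)
E
python3 - <<'E'
from go import *
t=pose([np.sin(.42),0,-np.cos(.42)],[1,.01,0])
delta([452,-5,193],t)
E
```

```text
dpos [-0.0586 -1.5271 -0.4828] drot [-0.01   -0.2672  0.0466] rows 9.615949814760997 3.4115937727013437
```

Request:
{"api": "arm_command", "payload": {
  "delta_pos": [
    [-0.01, -0.15, 0],
    [-0.02, -0.3, 0],
    [-0.03, -0.45, 0],
    [-0.04, -0.6, 0],
    [-0.05, -0.76, 0]
  ],
  "delta_rot": [
    [0, 0, 0.01],
    [0, 0, 0.02],
    [0, 0, 0.03],
    [0, 0, 0.04],
    [0, 0, 0.047]
  ],
  "claw": [0.4, 0.4, 0.4, 0.4, 0.4]
}}

```text
t: 1.82
eef_pos: [454.1, 185.2, 313.7]
tcp_rot: [3.141, -0.0, 1.582]
ft_force: [0.4, -0.2, 0.1]
opening: 0.599
grip_force: 0.0
```

Request:
{"api": "arm_command", "payload": {
  "delta_pos": [
    [0, -0.15, -0.05],
    [0, -0.3, -0.1],
    [0, -0.45, -0.15],
    [0, -0.6, -0.2],
    [-0.01, -0.76, -0.25]
  ],
  "delta_rot": [
    [0, -0.05, 0],
    [0, -0.1, 0],
    [0, -0.15, 0],
    [0, -0.2, 0],
    [0, -0.267, 0]
  ],
  "claw": [0.4, 0.4, 0.4, 0.4, 0.4]
}}

```text
t: 2.23
eef_pos: [453.1, 0.9, 253.0]
tcp_rot: [2.731, 0.003, 1.581]
ft_force: [2.0, -0.1, -0.2]
opening: 0.602
grip_force: 0.0
```

Request:
{"api": "arm_command", "payload": {
  "delta_pos": [
    [0, 0, 0],
    [0, 0, 0],
    [0, 0, 0],
    [0, 0, 0],
    [0, 0, 0]
  ],
  "delta_rot": [
    [0, 0, 0],
    [0, 0, 0],
    [0, 0, 0],
    [0, 0, 0],
    [0, 0, 0]
  ],
  "claw": [0.4, 0.4, 0.4, 0.4, 0.4]
}}

```text
t: 2.65
eef_pos: [453.8, 3.6, 253.2]
tcp_rot: [2.737, 0.0, 1.583]
ft_force: [0.1, 0.1, -0.5]
opening: 0.594
grip_force: 0.0
```

```bash
cat > m5.py <<'E'
from go import *
import cv2
t=pose([np.sin(.42),0,-np.cos(.42)],[1,.01,0])
s=state();print(s["t"],s["eef_pos"],s["joints"])
delta([452,-5,193],t); delta([493,-5,102],t)
c=calibration("wrist"); im=read_camera("wrist")
cv2.imwrite("pics/w2.png",im[:,:,::-1])
def scr(p,a): return np.array(p[:3])+(R.from_euler("z",p[3])*R.from_euler("y",-0.42)).apply(a)
for a in [(0,-30,135),(0,30,135),(0,-60,105),(0,60,105)]: print(a,proj("w",scr([535,-4.5,8,.01],a),{"w":c}))
E
python3 m5.py
```

```text
2.65 [453.8117   3.6176 253.1672] [-0.1935 -0.0138  2.1142  0.1332  0.648  -0.2955]
dpos [-0.0072 -0.0345 -0.2407] drot [-0.0026 -0.0096 -0.0011] rows 1.459397429533746 0.1253776025983145
dpos [ 0.1568 -0.0345 -0.6047] drot [-0.0026 -0.0096 -0.0011] rows 3.7536424547994667 0.1253776025983145
(0, -30, 135) [[300.071  219.7065]]
(0, 30, 135) [[298.9841 163.8812]]
(0, -60, 105) [[302.6274 235.003 ]]
(0, 60, 105) [[300.8249 131.1881]]
```

View pics/w2.png

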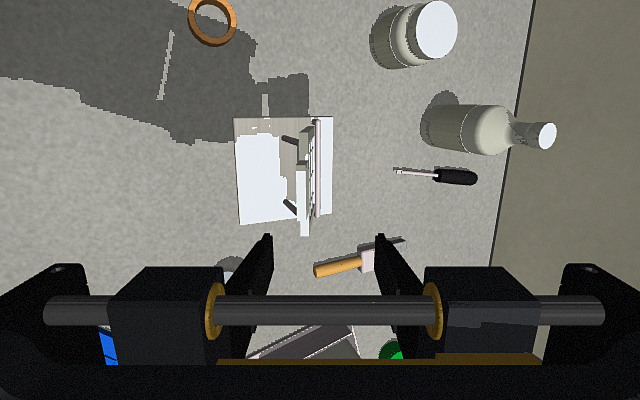

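The view shows the tab strip at x≈300, y 165–220, and the -y shoulder down to (304,236). Both match the projected pose. I'll approach along the lean and grip.

Request:
{"api": "arm_command", "payload": {
  "delta_pos": [
    [0, -0.02, -0.1],
    [-0.007, -0.035, -0.2],
    [-0.007, -0.035, -0.24],
    [-0.007, -0.035, -0.24],
    [-0.007, -0.035, -0.24]
  ],
  "delta_rot": [
    [0, -0.01, 0],
    [0, -0.01, 0],
    [0, -0.01, 0],
    [0, -0.01, 0],
    [0, -0.01, 0]
  ],
  "claw": [0.4, 0.4, 0.4, 0.4, 0.4]
}}

```text
t: 3.12
eef_pos: [451.8, -5.8, 192.7]
tcp_rot: [2.722, 0.0, 1.581]
ft_force: [-0.3, -0.8, -0.3]
opening: 0.599
grip_force: 0.0
```

Request:
{"api": "arm_command", "payload": {
  "delta_pos": [
    [0.041, 0, -0.091],
    [0.082, 0, -0.182],
    [0.123, 0, -0.273],
    [0.164, 0, -0.364],
    [0.164, 0, -0.364]
  ],
  "delta_rot": [
    [0, 0, 0],
    [0, 0, 0],
    [0, 0, 0],
    [0, 0, 0],
    [0, 0, 0]
  ],
  "claw": [0.4, 0.4, 0.4, 0.4, 0.4]
}}

```text
t: 3.53
eef_pos: [493.4, -5.9, 99.5]
tcp_rot: [2.724, -0.001, 1.581]
ft_force: [-0.4, 0.0, -0.2]
opening: 0.598
grip_force: 0.0
```

```bash
python3 - <<'E'
from go import *
s=state();print(s["eef_pos"],s["tcp_rot"],s["ft_force"])
delta([493,-5,102],pose([np.sin(.42),0,-np.cos(.42)],[1,.01,0]))
E
```

```text
[493.4331  -5.9333  99.4697] [ 2.7238 -0.0006  1.5808] [-0.4372  0.0466 -0.238 ]
dpos [-0.0017  0.0037  0.0101] drot [-0.0032 -0.0014 -0.    ] rows 0.06555637251085987 0.04428963915880186
```

Request:
{"api": "arm_command", "payload": {
  "delta_pos": [
    [0, 0, 0],
    [0, 0, 0],
    [0, 0, 0],
    [0, 0, 0],
    [0, 0, 0]
  ],
  "delta_rot": [
    [0, 0, 0],
    [0, 0, 0],
    [0, 0, 0],
    [0, 0, 0],
    [0, 0, 0]
  ],
  "claw": [0.7, 1, 1, 1, 1]
}}

```text
t: 3.95
eef_pos: [492.6, -6.5, 102.9]
tcp_rot: [2.719, 0.001, 1.58]
ft_force: [-0.7, -0.4, 0.8]
opening: 0.309
grip_force: 0.0
```

Request:
{"api": "arm_command", "payload": {
  "delta_pos": [
    [0, 0, 0],
    [0, 0, 0],
    [0, 0, 0],
    [0, 0, 0],
    [0, 0, 0]
  ],
  "delta_rot": [
    [0, 0, 0],
    [0, 0, 0],
    [0, 0, 0],
    [0, 0, 0],
    [0, 0, 0]
  ],
  "claw": [1, 1, 1, 1, 1]
}}

```text
t: 4.37
eef_pos: [492.4, -6.5, 101.7]
tcp_rot: [2.721, 0.0, 1.58]
ft_force: [0.9, 0.7, -0.2]
opening: 0.009
grip_force: 0.0
```

```bash
python3 - <<'E'
from go import *
import cv2
s=state();print(s["t"],s["opening"],s["grip_force"],s["ft_force"])
a=read_camera("scene")[170:260,260:380,::-1]; b=read_camera("side")[175:265,265:385,::-1]; c=read_camera("wrist")[:,:,::-1]
cv2.imwrite("pics/full3.png",np.vstack([read_camera("scene"),read_camera("side")])[:,:,::-1])
P=np.vstack([np.hstack([cv2.resize(a,(400,300),interpolation=2),cv2.resize(b,(400,300),interpolation=2)]),np.hstack([cv2.resize(c,(480,300)),np.zeros((300,320,3),np.uint8)])])
cv2.imwrite("pics/p3.png",P)
E
```

```text
4.3667 0.008958078857045018 0.0 [ 0.9301  0.7069 -0.1772]
```

View pics/p3.png

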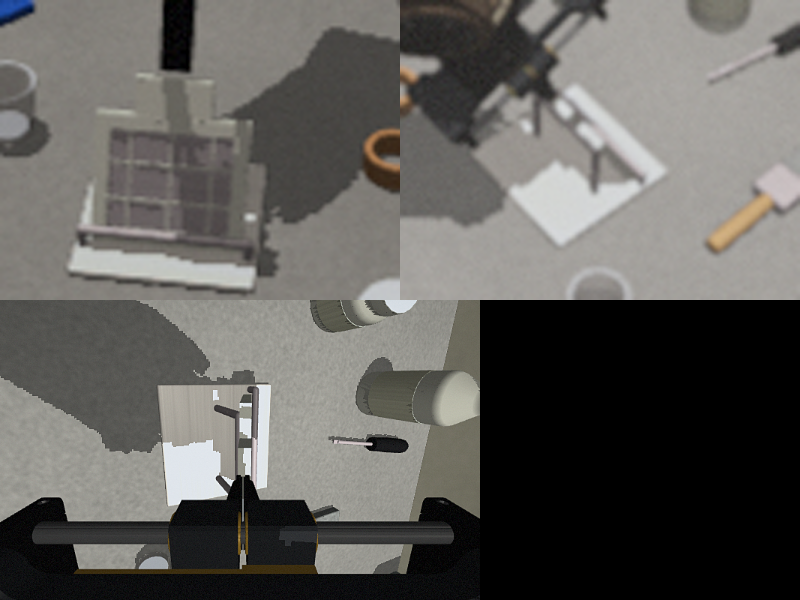

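The panel shows the screen still on the easel, unmoved, and the closed fingertips near the tab on its hidden (-x) side. I'll compare the TCP with the screen numerically.

```bash
python3 - <<'E'
from go import *
s=state(); r=R.from_euler("xyz",s["tcp_rot"]); p=s["eef_pos"]; C["w"]=calibration("wrist")
g=p+r.apply([0,0,-19])
print(r.as_matrix())
for n in ["scene","side","w"]: print(n,"tcp",proj(n,p),"grasp",proj(n,g),"behind60",proj(n,p+r.apply([0,0,-60])))
def scr(p,a): return np.array(p[:3])+(R.from_euler("z",p[3])*R.from_euler("y",-0.42)).apply(a)
P=[535,-4.5,8,.01]
for a in [(5,-30,135),(5,30,135),(5,-60,105),(5,60,105)]: print(a,scr(P,a),*[proj(n,scr(P,a)) for n in ["scene","side","w"]])
E
```

```text
[[-0.0091  0.9129  0.408 ]
 [ 1.      0.0084  0.0034]
 [-0.0004  0.408  -0.913 ]]
scene tcp [[311.6037 205.5982]] grasp [[311.9767 198.4981]] behind60 [[312.7954 182.9173]]
side tcp [[312.9253 207.5306]] grasp [[311.0133 205.3248]] behind60 [[306.7163 200.3674]]
w tcp [[322.6089 227.3613]] grasp [[322.5596 238.5179]] behind60 [[322.4166 270.9523]]
(5, -30, 135) [484.8203 -35.0033 133.3058] [[300.868  193.2814]] [[316.9157 208.053 ]] [[332.0594 290.3817]]
(5, 30, 135) [484.2203  24.9937 133.3058] [[324.4047 195.0965]] [[304.5416 196.3579]] [[332.8157 195.2524]]
(5, -60, 105) [497.3525 -64.8795 105.9131] [[288.7932 203.6595]] [[326.1509 217.4877]] [[330.6809 304.2122]]
(5, 60, 105) [496.1525  55.1145 105.9131] [[335.4668 207.3676]] [[301.7523 194.397 ]] [[331.8104 135.1254]]
```

```bash
python3 - <<'E'
import cv2
a=cv2.imread("pics/full3.png",0); b=cv2.imread("pics/scene0.png",0)
print("now x=313 y184..216",a[184:217:2,313]); print("t0",b[184:217:2,313]); print("now row 198, x298..328",a[198,298:330:2]); print("t0",b[198,298:330:2])
print("row 204",a[204,286:340:3]);print("t0",b[204,286:340:3])
w=cv2.imread("pics/w2.png",0)
for y in range(120,245,8): print(y,w[y,284:330:3])
E
```

```text
now x=313 y184..216 [  7   7   3   2 120 101 100 100 101 100 101  99 101  82  76  73  72]
t0 [126 126 123 124 126 146 126 125 127 127 125 131 124  88  71  90  94]
now row 198, x298..328 [127 128 130 130 131 127 101 100 100 119 132 129 130 122 127 126]
t0 [126 124 125 126 125 124 127 126 125 127 126 127 127 116 123 122]
row 204 [128 139 145 147 161 139 133 130 100 101 113 130 129 127  89  70  70  70]
t0 [122 133 142 145 155 132 127 128 124 125 126 126 125 125 122 124 123 122]
120 [173 172 173 174 172 169 169 171 176 231  52 148 150 233 235 233]
128 [178 168 173 172 170 161 182  70  76  71 150 201 164 233 234 234]
136 [ 60  55 194 180 169 150 152 152  92 102 216 202 154 232 235 233]
144 [167 175 182  63  43 163 150 153  99 251 201 201 174 234 233 233]
152 [166 166 172 166 178 146 149 151  96 255 199 206 168 233 235 233]
160 [164 163 168 166 177 107  92 125  72 254 197 206 165 233 233 234]
168 [165 165 167 163 151 154 151 140  83 255 233 208 161 233 234 233]
176 [149 163 161 165 246 235 233 229 131 155 231 210 163 233 234 234]
184 [234 152 165 160 229 232 232 228 132 252 230 214 181 234 233 235]
192 [235 149 158 159 229 234 234 251 132 220 241 215 174 233 233 232]
200 [ 37  47 254 152 203 234 234 249 133 138 232 212 170 233 233 234]
208 [234 253  58  62  92 233 233 249 133 175 147 220 144 234 234 233]
216 [234 234 236 235 240 233 233 246 240 102 106 222 159 160 160 162]
224 [160 166 166 163 156 153 233 233 250 139 170 161 169 165 159 157]
232 [155 161 168 162 162 151 236 234 248 167 159 160 162 153 172 166]
240 [155 163 167 161 169 162 166 166 156 165 165 159 167 161 163 161]
```

```bash
python3 - <<'E'
from go import *
p=np.array([244.25,575,175.4]); r=R.from_euler("xyz",[np.pi,0,2.74])
for b in [0,19,35]:
  for y in [-47,47]: print("behind",b,y,proj("scene",p+r.apply([0,y,-b])),proj("side",p+r.apply([0,y,-b])))
C["w"]=calibration("wrist"); s=state(); r=R.from_euler("xyz",s["tcp_rot"]);p=s["eef_pos"]
for b in [0,19,35]: print("w",b,[proj("w",p+r.apply([x,28,-b])).round(0).tolist() for x in [-10,10]])
import cv2
w=cv2.imread("pics/scene0.png",0)
for y in range(110,150,3): print(y,w[y,508:576:4])
E
```

```text
behind 0 -47 [[510.5255 141.5462]] [[151.508  135.6792]]
behind 0 47 [[546.4972 150.7137]] [[150.437  118.2921]]
behind 19 -47 [[512.7688 135.7481]] [[149.8303 131.4175]]
behind 19 47 [[549.2354 144.8255]] [[148.8148 114.0237]]
behind 35 -47 [[514.6975 130.7631]] [[148.39   127.7587]]
behind 35 47 [[551.5912 139.7596]] [[147.4232 110.362 ]]
w 0 [[[364.0, 241.0]], [[365.0, 213.0]]]
w 19 [[[367.0, 253.0]], [[368.0, 223.0]]]
w 35 [[[371.0, 265.0]], [[372.0, 233.0]]]
110 [68 69 70  0 70 73 72 70 70 71 65 47 24 45 59 41 18]
113 [71 68 57  0 71 72 72 73 72 69 71 70 70 69 48  8  7]
116 [69 70 29 43 71 72 70 71 72 72 70 68 71 70  6  8  1]
119 [72 71  2 68 71 68 71 71 72 71 70 72 71 65 10 44 67]
122 [121 122   2 115 120 105  89  73  74  74  71  70  73  24   0  67  71]
125 [122 124  54 126 123 125 128 128 125 125  71  74  73   9  38  67  69]
128 [121 123 103 124 124 125 127 126 124 124 124  70  63   9  71  68  67]
131 [119 120 125 125 126 126 128 127 126 126 126  76  24  29  70  69  70]
134 [123 123 125 124 124 127 126 126 127 130 127 126  10  71  70  69  70]
137 [126 125 124 123 127 125 125 128 127 128 129 105  19  68  69  71  72]
140 [125 124 121 124 125 124 126 128 122 123 126  98 125  72  69  69  72]
143 [123 120 121 125 123 123 123 125 124 126 127 124 123  82  71  73  73]
146 [123 125 120 123 123 124 124 122 123 123 125 127 123 122  54  58  66]
149 [121 123 119 125 121 124 121 119 121 123 124 122 119 123  94  71  71]
```

In the scene view at the start, the visible fingertips sat about 35 mm behind the reported TCP, at (517,130) and (552,140). The shut fingers in the wrist image agree, with tips at y≈233. So the reported TCP is about 35 mm beyond the real tips, and the fingers closed just above the tab. I'll open them, go 35 mm deeper and grip again; the opening will confirm it.

Request:
{"api": "arm_command", "payload": {
  "delta_pos": [
    [0, 0, 0],
    [0, 0, 0],
    [0, 0, 0],
    [0, 0, 0],
    [0, 0, 0]
  ],
  "delta_rot": [
    [0, 0, 0],
    [0, 0, 0],
    [0, 0, 0],
    [0, 0, 0],
    [0, 0, 0]
  ],
  "claw": [0.4, 0.4, 0.4, 0.4, 0.4]
}}

```text
t: 5.03
eef_pos: [492.4, -6.5, 101.7]
tcp_rot: [2.721, 0.0, 1.58]
ft_force: [0.3, -1.1, -0.1]
opening: 0.296
grip_force: 0.0
```

Request:
{"api": "arm_command", "payload": {
  "delta_pos": [
    [0, 0, 0],
    [0, 0, 0],
    [0, 0, 0],
    [0, 0, 0],
    [0, 0, 0]
  ],
  "delta_rot": [
    [0, 0, 0],
    [0, 0, 0],
    [0, 0, 0],
    [0, 0, 0],
    [0, 0, 0]
  ],
  "claw": [0.4, 0.4, 0.4, 0.4, 0.4]
}}

```text
t: 5.45
eef_pos: [492.4, -6.5, 101.7]
tcp_rot: [2.721, 0.0, 1.58]
ft_force: [-0.8, -1.0, 0.8]
opening: 0.591
grip_force: 0.0
```

Request:
{"api": "arm_command", "payload": {
  "delta_pos": [
    [0.015, 0, -0.03],
    [0.03, 0, -0.06],
    [0.042, 0, -0.09],
    [0.057, 0, -0.128],
    [0.057, 0, -0.128]
  ],
  "delta_rot": [
    [0, 0, 0],
    [0, 0, 0],
    [0, 0, 0],
    [0, 0, 0],
    [0, 0, 0]
  ],
  "claw": [0.4, 0.4, 0.4, 0.4, 0.4]
}}

```text
t: 5.87
eef_pos: [506.7, -6.5, 68.5]
tcp_rot: [2.722, -0.0, 1.579]
ft_force: [-0.3, 0.5, 0.3]
opening: 0.6
grip_force: 0.0
```

Request:
{"api": "arm_command", "payload": {
  "delta_pos": [
    [0, 0, 0],
    [0, 0, 0],
    [0, 0, 0],
    [0, 0, 0],
    [0, 0, 0]
  ],
  "delta_rot": [
    [0, 0, 0],
    [0, 0, 0],
    [0, 0, 0],
    [0, 0, 0],
    [0, 0, 0]
  ],
  "claw": [1, 1, 1, 1, 1]
}}

```text
t: 6.28
eef_pos: [506.7, -6.5, 70.1]
tcp_rot: [2.721, 0.001, 1.58]
ft_force: [0.1, -0.1, -0.3]
opening: 0.307
grip_force: 0.0
```

Request:
{"api": "arm_command", "payload": {
  "delta_pos": [
    [0, 0, 0],
    [0, 0, 0],
    [0, 0, 0],
    [0, 0, 0],
    [0, 0, 0]
  ],
  "delta_rot": [
    [0, 0, 0],
    [0, 0, 0],
    [0, 0, 0],
    [0, 0, 0],
    [0, 0, 0]
  ],
  "claw": [1, 1, 1, 1, 1]
}}

```text
t: 6.7
eef_pos: [507.7, -6.8, 70.4]
tcp_rot: [2.719, 0.001, 1.58]
ft_force: [5.4, 2.1, 4.2]
opening: 0.112
grip_force: 29.9
```

It's gripped: opening 0.112 (about 10.6 mm) at 30 N. Now I'll lift along the screen's own plane.

Request:
{"api": "arm_command", "payload": {
  "delta_pos": [
    [-0.02, 0, 0.045],
    [-0.05, 0, 0.11],
    [-0.08, 0, 0.18],
    [-0.11, 0, 0.26],
    [-0.13, 0, 0.36]
  ],
  "delta_rot": [
    [0, 0, 0],
    [0, 0, 0],
    [0, 0, 0],
    [0, 0, 0],
    [0, 0, 0]
  ],
  "claw": [1, 1, 1, 1, 1]
}}

```text
t: 7.12
eef_pos: [472.7, -6.7, 159.3]
tcp_rot: [2.724, 0.001, 1.579]
ft_force: [1.1, 0.8, -1.6]
opening: 0.101
grip_force: 30.0
```

Request:
{"api": "arm_command", "payload": {
  "delta_pos": [
    [0, 0.02, 0.1],
    [0, 0.05, 0.2],
    [0, 0.1, 0.3],
    [0, 0.2, 0.35],
    [0, 0.3, 0.4]
  ],
  "delta_rot": [
    [0, 0.03, 0],
    [0, 0.08, 0],
    [0, 0.14, 0],
    [0, 0.2, 0],
    [0, 0.267, 0]
  ],
  "claw": [1, 1, 1, 1, 1]
}}

```text
t: 7.53
eef_pos: [473.2, 68.7, 261.6]
tcp_rot: [-3.139, -0.001, 1.577]
ft_force: [0.6, -0.4, -1.6]
opening: 0.104
grip_force: 30.0
```

```bash
python3 - <<'E'
from go import *
s=state();print(s["t"],s["eef_pos"],s["tcp_rot"],s["opening"],s["grip_force"])
y=-.165; t=pose([0,0,-1],[np.cos(y),np.sin(y),0])
delta([525.3,350,270],t)
E
```

```text
7.5333 [473.2414  68.7423 261.6166] [-3.1392 -0.0015  1.5774] 0.10358237443572421 29.98412936925888
dpos [0.2082 1.125  0.0335] drot [-0.0011 -0.0014 -0.1092] rows 6.867787165625684 1.3730085863465924
```

Request:
{"api": "arm_command", "payload": {
  "delta_pos": [
    [0.03, 0.12, 0.02],
    [0.06, 0.26, 0.034],
    [0.09, 0.4, 0.034],
    [0.12, 0.54, 0.034],
    [0.14, 0.68, 0.034]
  ],
  "delta_rot": [
    [0, 0, -0.02],
    [0, 0, -0.04],
    [0, 0, -0.06],
    [0, 0, -0.08],
    [0, 0, -0.109]
  ],
  "claw": [1, 1, 1, 1, 1]
}}

```text
t: 7.95
eef_pos: [508.7, 240.0, 267.3]
tcp_rot: [-3.141, -0.002, 1.406]
ft_force: [1.0, -0.5, -1.2]
opening: 0.101
grip_force: 30.0
```

Request:
{"api": "arm_command", "payload": {
  "delta_pos": [
    [0.02, 0.12, 0],
    [0.04, 0.24, 0],
    [0.055, 0.34, 0],
    [0.065, 0.4, 0],
    [0.068, 0.44, 0]
  ],
  "delta_rot": [
    [0, 0, 0],
    [0, 0, 0],
    [0, 0, 0],
    [0, 0, 0],
    [0, 0, 0]
  ],
  "claw": [1, 1, 1, 1, 1]
}}

```text
t: 8.37
eef_pos: [525.5, 349.8, 266.7]
tcp_rot: [-3.14, -0.002, 1.409]
ft_force: [0.7, 0.6, -1.5]
opening: 0.1
grip_force: 30.0
```

Request:
{"api": "arm_command", "payload": {
  "delta_pos": [
    [0, 0, 0],
    [0, 0, 0],
    [0, 0, 0],
    [0, 0, 0],
    [0, 0, 0]
  ],
  "delta_rot": [
    [0, 0, 0],
    [0, 0, 0],
    [0, 0, 0],
    [0, 0, 0],
    [0, 0, 0]
  ],
  "claw": [1, 1, 1, 1, 1]
}}

```text
t: 8.78
eef_pos: [526.2, 347.6, 268.5]
tcp_rot: [3.14, -0.003, 1.407]
ft_force: [0.5, 0.4, -0.8]
opening: 0.102
grip_force: 30.0
```

```bash
cat > m6.py <<'E'
from go import *
import cv2
s=state();print(s["t"],s["eef_pos"],s["tcp_rot"],s["opening"])
y=-.165; t=pose([0,0,-1],[np.cos(y),np.sin(y),0])
delta([525.3,350,200],t)
C["w"]=calibration("wrist")
im={n:read_camera(n)[:,:,::-1].copy() for n in ["scene","side","w"] if n!="w"}
im["w"]=read_camera("wrist")[:,:,::-1].copy()
r=R.from_euler("xyz",s["tcp_rot"]); p=s["eef_pos"]
for n in im: cv2.imwrite(f"pics/m6{n}.png",im[n])
for a in [(-30,-5,-67),(30,-5,-67),(-30,5,-67),(30,5,-67),(60,5,-37),(60,5,68),(60,-5,68),(-60,5,68),(-60,-5,68)]: print(a,*[(n,proj(n,p+r.apply(a)).round(1).tolist()) for n in im])
E
python3 m6.py
```

```text
8.7833 [526.2223 347.5934 268.5039] [ 3.1403 -0.0034  1.407 ] 0.10197913834793741
dpos [-0.0037  0.0096 -0.274 ] drot [-0.002   0.0011 -0.0008] rows 1.6452556613999125 0.030876145982540924
(-30, -5, -67) ('scene', [[466.9, 140.9]]) ('side', [[253.4, 93.7]]) ('w', [[312.4, 330.7]])
(30, -5, -67) ('scene', [[497.8, 145.4]]) ('side', [[245.6, 83.6]]) ('w', [[311.2, 219.4]])
(-30, 5, -67) ('scene', [[466.9, 143.3]]) ('side', [[256.3, 92.7]]) ('w', [[332.1, 330.7]])
(30, 5, -67) ('scene', [[498.1, 147.9]]) ('side', [[248.4, 82.7]]) ('w', [[333.2, 219.4]])
(60, 5, -37) ('scene', [[509.2, 162.8]]) ('side', [[245.8, 85.6]]) ('w', [[332.0, 144.9]])
(60, 5, 68) ('scene', [[493.6, 202.0]]) ('side', [[249.4, 110.9]]) ('w', [[328.7, 128.9]])
(60, -5, 68) ('scene', [[493.3, 199.3]]) ('side', [[246.8, 111.8]]) ('w', [[316.5, 128.9]])
(-60, 5, 68) ('scene', [[438.0, 192.3]]) ('side', [[264.2, 131.0]]) ('w', [[328.1, 261.2]])
(-60, -5, 68) ('scene', [[438.2, 189.6]]) ('side', [[261.5, 132.0]]) ('w', [[317.3, 261.2]])
```

Request:
{"api": "arm_command", "payload": {
  "delta_pos": [
    [-0.004, 0.01, -0.1],
    [-0.004, 0.01, -0.2],
    [-0.004, 0.01, -0.32],
    [-0.004, 0.01, -0.44],
    [-0.004, 0.01, -0.5]
  ],
  "delta_rot": [
    [0, 0, 0],
    [0, 0, 0],
    [0, 0, 0],
    [0, 0, 0],
    [0, 0, 0]
  ],
  "claw": [1, 1, 1, 1, 1]
}}

```text
t: 9.35
eef_pos: [523.9, 350.1, 139.9]
tcp_rot: [-3.14, -0.001, 1.408]
ft_force: [0.0, 0.3, -2.2]
opening: 0.102
grip_force: 30.0
```

Request:
{"api": "arm_command", "payload": {
  "delta_pos": [
    [0, 0, 0],
    [0, 0, 0],
    [0, 0, 0],
    [0, 0, 0],
    [0, 0, 0]
  ],
  "delta_rot": [
    [0, 0, 0],
    [0, 0, 0],
    [0, 0, 0],
    [0, 0, 0],
    [0, 0, 0]
  ],
  "claw": [1, 1, 1, 1, 1]
}}

```text
t: 9.77
eef_pos: [525.6, 351.2, 144.6]
tcp_rot: [3.139, -0.005, 1.408]
ft_force: [-0.5, 0.2, -0.9]
opening: 0.104
grip_force: 30.0
```

```bash
sed -i 's/200\],t/141],t/; s/m6{n}/m7{n}/' m6.py; python3 m6.py; python3 - <<'E'
import cv2,numpy as np
im=cv2.imread("pics/m7w.png")[110:240,270:410]; a=cv2.resize(im,(646,600),interpolation=2)
cv2.imwrite("pics/p4.png",a)
E
```

```text
9.7667 [525.6083 351.2333 144.597 ] [ 3.1388 -0.0047  1.408 ] 0.10431329217283745
dpos [-0.0012 -0.0049 -0.0144] drot [-0.0026  0.0022 -0.0014] rows 0.0915615804585155 0.04685755108097742
(-30, -5, -67) ('scene', [[454.2, 188.1]]) ('side', [[256.6, 123.9]]) ('w', [[312.4, 330.7]])
(30, -5, -67) ('scene', [[482.0, 192.8]]) ('side', [[249.2, 113.8]]) ('w', [[311.2, 219.4]])
(-30, 5, -67) ('scene', [[454.1, 190.7]]) ('side', [[259.3, 122.9]]) ('w', [[332.1, 330.7]])
(30, 5, -67) ('scene', [[482.2, 195.5]]) ('side', [[251.9, 112.9]]) ('w', [[333.1, 219.4]])
(60, 5, -37) ('scene', [[492.5, 208.3]]) ('side', [[249.3, 114.8]]) ('w', [[331.9, 144.9]])
(60, 5, 68) ('scene', [[479.5, 240.9]]) ('side', [[252.5, 136.9]]) ('w', [[328.7, 128.9]])
(60, -5, 68) ('scene', [[479.4, 238.1]]) ('side', [[250.1, 137.8]]) ('w', [[316.5, 128.9]])
(-60, 5, 68) ('scene', [[428.9, 231.0]]) ('side', [[266.5, 156.9]]) ('w', [[328.1, 261.2]])
(-60, -5, 68) ('scene', [[429.1, 228.3]]) ('side', [[264.0, 157.9]]) ('w', [[317.3, 261.2]])
```

View pics/p4.png

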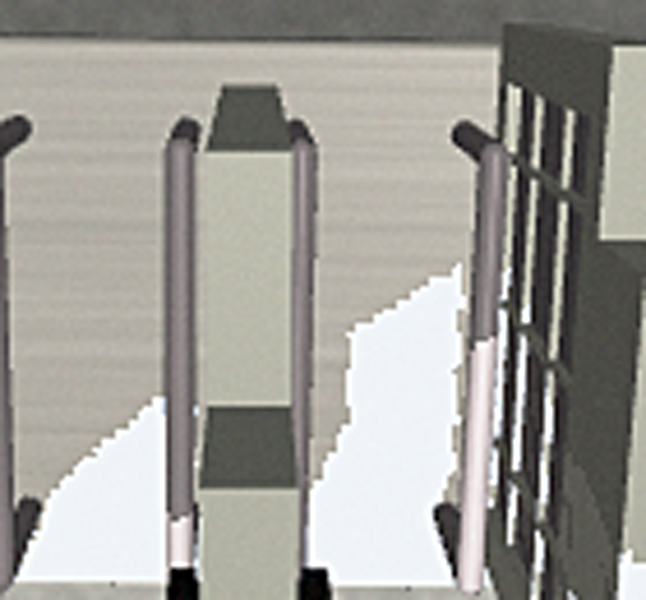

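The wrist zoom shows the screen centred between the middle hoops: wires at x=180 and 303, the screen's lower edge at 222–280. It's about 1.5 mm towards +x, within the clearance. I'll correct that slightly and lower it.

Request:
{"api": "arm_command", "payload": {
  "delta_pos": [
    [-0.006, 0, -0.04],
    [-0.006, 0, -0.08],
    [-0.006, 0, -0.12],
    [-0.006, 0, -0.16],
    [-0.006, 0, -0.2]
  ],
  "delta_rot": [
    [0, 0, 0],
    [0, 0, 0],
    [0, 0, 0],
    [0, 0, 0],
    [0, 0, 0]
  ],
  "claw": [1, 1, 1, 1, 1]
}}

```text
t: 10.33
eef_pos: [523.4, 350.8, 91.6]
tcp_rot: [3.141, -0.003, 1.408]
ft_force: [-0.1, -1.0, -1.8]
opening: 0.104
grip_force: 30.0
```

Request:
{"api": "arm_command", "payload": {
  "delta_pos": [
    [0, 0, -0.01],
    [0, 0, -0.02],
    [0, 0, -0.03],
    [0, 0, -0.04],
    [0, 0, -0.05]
  ],
  "delta_rot": [
    [0, 0, 0],
    [0, 0, 0],
    [0, 0, 0],
    [0, 0, 0],
    [0, 0, 0]
  ],
  "claw": [1, 1, 1, 1, 1]
}}

```text
t: 10.75
eef_pos: [523.8, 351.1, 80.8]
tcp_rot: [3.14, -0.004, 1.408]
ft_force: [1.0, 0.1, -1.2]
opening: 0.105
grip_force: 30.0
```

Request:
{"api": "arm_command", "payload": {
  "delta_pos": [
    [0, 0, -0.004],
    [0, 0, -0.008],
    [0, 0, -0.012],
    [0, 0, -0.016],
    [0, 0, -0.016]
  ],
  "delta_rot": [
    [0, 0, 0],
    [0, 0, 0],
    [0, 0, 0],
    [0, 0, 0],
    [0, 0, 0]
  ],
  "claw": [1, 1, 1, 1, 1]
}}

```text
t: 11.17
eef_pos: [524.0, 351.0, 78.1]
tcp_rot: [3.139, -0.004, 1.408]
ft_force: [-3.0, -3.6, 8.5]
opening: 0.102
grip_force: 30.0
```

Request:
{"api": "arm_command", "payload": {
  "delta_pos": [
    [0, 0, -0.004],
    [0, 0, -0.008],
    [0, 0, -0.008],
    [0, 0, -0.008],
    [0, 0, -0.008]
  ],
  "delta_rot": [
    [0, 0, 0],
    [0, 0, 0],
    [0, 0, 0],
    [0, 0, 0],
    [0, 0, 0]
  ],
  "claw": [1, 1, 1, 1, 1]
}}

```text
t: 11.58
eef_pos: [524.4, 351.0, 78.0]
tcp_rot: [3.138, -0.005, 1.408]
ft_force: [-5.1, -5.3, 26.3]
opening: 0.107
grip_force: 30.1
```

Floor contact at TCP z=78 (26 N), as expected. I'll ease the push, release with a limited opening, and retract straight up.

Request:
{"api": "arm_command", "payload": {
  "delta_pos": [
    [0, 0, 0.008],
    [0, 0, 0.012],
    [0, 0, 0.012],
    [0, 0, 0.012],
    [0, 0, 0.012]
  ],
  "delta_rot": [
    [0, 0, 0],
    [0, 0, 0],
    [0, 0, 0],
    [0, 0, 0],
    [0, 0, 0]
  ],
  "claw": [1, 1, 0.9, 0.75, 0.65]
}}

```text
t: 12.0
eef_pos: [523.6, 351.0, 77.5]
tcp_rot: [3.141, -0.003, 1.408]
ft_force: [-0.4, -0.9, -0.3]
opening: 0.191
grip_force: 0.0
```

Request:
{"api": "arm_command", "payload": {
  "delta_pos": [
    [0, 0, 0],
    [0, 0, 0],
    [0, 0, 0],
    [0, 0, 0],
    [0, 0, 0]
  ],
  "delta_rot": [
    [0, 0, 0],
    [0, 0, 0],
    [0, 0, 0],
    [0, 0, 0],
    [0, 0, 0]
  ],
  "claw": [0.65, 0.65, 0.65, 0.65, 0.65]
}}

```text
t: 12.42
eef_pos: [523.6, 351.0, 77.6]
tcp_rot: [3.141, -0.003, 1.408]
ft_force: [0.3, -0.7, -1.1]
opening: 0.349
grip_force: 0.0
```

Request:
{"api": "arm_command", "payload": {
  "delta_pos": [
    [0, 0, 0.06],
    [0, 0, 0.15],
    [0, 0, 0.3],
    [0, 0, 0.45],
    [0, 0, 0.6]
  ],
  "delta_rot": [
    [0, 0, 0],
    [0, 0, 0],
    [0, 0, 0],
    [0, 0, 0],
    [0, 0, 0]
  ],
  "claw": [0.65, 0.65, 0.65, 0.65, 0.65]
}}

```text
t: 12.83
eef_pos: [523.3, 350.8, 229.3]
tcp_rot: [3.141, -0.003, 1.408]
ft_force: [0.6, -0.6, 0.8]
opening: 0.349
grip_force: 0.0
```

Request:
{"api": "arm_command", "payload": {
  "delta_pos": [
    [0, 0, 0.1],
    [0, 0, 0.2],
    [0, 0, 0.2],
    [0, 0, 0.2],
    [0, 0, 0.2]
  ],
  "delta_rot": [
    [0, 0, 0],
    [0, 0, 0],
    [0, 0, 0],
    [0, 0, 0],
    [0, 0, 0]
  ],
  "claw": [0.4, 0.2, 0.2, 0.2, 0.2]
}}

```text
t: 13.25
eef_pos: [523.3, 350.8, 276.8]
tcp_rot: [3.142, -0.003, 1.408]
ft_force: [-0.2, -0.2, -0.5]
opening: 0.641
grip_force: 0.0
```

```bash
python3 - <<'E'
from go import *
import cv2
C["w"]=calibration("wrist"); im={"w":read_camera("wrist"),"scene":read_camera("scene"),"side":read_camera("side")}
for n in im: cv2.imwrite(f"pics/m8{n}.png",im[n][:,:,::-1])
b=cv2.imread("pics/scene0.png",0)
g={n:cv2.cvtColor(v,cv2.COLOR_RGB2GRAY) for n,v in im.items()}
# predicted outline of the placed screen
def rk(a,p=(525.3,351.3,-.165)): return np.array([p[0],p[1],8])+R.from_euler("z",p[2]).apply(a)
for n in im:
  print(n,[(a,proj(n,rk(a))[0].round(1).tolist()) for a in [(-5,-30,135),(5,-30,135),(5,30,135),(-5,30,135),(0,-60,105),(0,60,105)]])
u,v=proj("w",rk((0,0,135)))[0].astype(int); print(u,v)
for dy in range(-30,31,6): print(v+dy,g["w"][v+dy,u-26:u+27:2])
x,y,w,h=385,110,1,1
S=g["side"]
for yy in range(118,150,3): print("side",yy,S[yy,238:282:2])
s=state();print(s["t"],s["eef_pos"],s["opening"])
E
```

```text
w [((-5, -30, 135), [319.9, 208.0]), ((5, -30, 135), [329.0, 208.0]), ((5, 30, 135), [329.5, 153.0]), ((-5, 30, 135), [319.8, 152.9]), ((0, -60, 105), [324.3, 224.1]), ((0, 60, 105), [324.6, 121.7])]
scene [((-5, -30, 135), [447.4, 210.6]), ((5, -30, 135), [447.3, 213.3]), ((5, 30, 135), [473.9, 218.3]), ((-5, 30, 135), [473.8, 215.5]), ((0, -60, 105), [431.9, 218.7]), ((0, 60, 105), [483.6, 228.7])]
side [((-5, -30, 135), [258.5, 139.0]), ((5, -30, 135), [261.1, 138.1]), ((5, 30, 135), [253.9, 128.1]), ((-5, 30, 135), [251.4, 129.0]), ((0, -60, 105), [264.3, 150.0]), ((0, 60, 105), [250.1, 130.1])]
324 181
151 [177 181 182 181 177 177 177 138 129 104 197  66  82  84  75  67 203 123
 115 199 179 248 246 243 242 242 244]
157 [190 190 188 190 187 188 192 149 127  99 196 190 187 185 188 186 204 122
 110 203 251 243 242 243 244 243 242]
163 [186 192 192 193 188 186 252 216 127 100 201 189 184 187 185 189 150 127
 103 197 249 243 242 243 243 244 244]
169 [181 180 166 245 243 242 245 215 126 102 191 187 184 186 187 188 155 132
 103 181 245 243 243 242 243 242 242]
175 [244 243 244 243 243 
[... 1232 characters left out ...]
9  88  91  80  76  82  96 176
 180 144 143 143]
side 133 [139 141 143 129  93  85 111  90 114 130  98  92  88  85  85  80  87  91
 101  90 116 144]
side 136 [137 143 127  94  87  89  77  74  80 114 163 119  89  84  74  84  77  91
 111 108  86 101]
side 139 [123 129  97  87  91  90  85  78  74  85 128 105  90  87  90  82  98  80
 160 191 124  91]
side 142 [ 81 129 127  92  89  93  83  83  71  75  90 100  90  79  98 115  86  92
  70 155 167 106]
side 145 [ 73  84 127 111  89  87  93  80  79  77  99 175 157  94  83 149 120  88
  96  81  99 137]
side 148 [ 84  74  77  83  89  86  80 101  83  72  68 127 191 167  95 110 160 122
  95  92 104 133]
13.4 [523.3112 350.7804 276.3409] 0.7643072206658357
```

The placed tab shows at wrist x 318–330, y 153–210, as predicted for the slot floor. Step 1 is done, so on to the cap.

Request:
{"api": "arm_command", "payload": {
  "delta_pos": [
    [0, -0.14, 0],
    [0, -0.28, 0],
    [0, -0.42, 0],
    [0, -0.56, 0],
    [0, -0.7, 0]
  ],
  "delta_rot": [
    [0, 0, -0.03],
    [0, 0, -0.06],
    [0, 0, -0.09],
    [0, 0, -0.12],
    [0, 0, -0.15]
  ],
  "claw": [0, 0, 0, 0, 0]
}}

```text
t: 13.82
eef_pos: [523.1, 174.5, 276.8]
tcp_rot: [-3.141, -0.003, 1.17]
ft_force: [0.8, -0.4, -0.2]
opening: 0.994
grip_force: 0.0
```

Request:
{"api": "arm_command", "payload": {
  "delta_pos": [
    [0, -0.14, 0],
    [0, -0.28, 0],
    [0, -0.42, 0],
    [0, -0.56, 0],
    [0, -0.7, 0]
  ],
  "delta_rot": [
    [0, 0, -0.03],
    [0, 0, -0.06],
    [0, 0, -0.09],
    [0, 0, -0.12],
    [0, 0, -0.15]
  ],
  "claw": [0, 0, 0, 0, 0]
}}

```text
t: 14.23
eef_pos: [523.1, -0.6, 277.0]
tcp_rot: [-3.142, -0.003, 0.935]
ft_force: [0.9, -0.2, 0.2]
opening: 0.999
grip_force: 0.0
```

Request:
{"api": "arm_command", "payload": {
  "delta_pos": [
    [0, -0.14, 0],
    [0, -0.28, 0],
    [0, -0.42, 0],
    [0, -0.56, 0],
    [0, -0.7, 0]
  ],
  "delta_rot": [
    [0, 0, -0.04],
    [0, 0, -0.08],
    [0, 0, -0.12],
    [0, 0, -0.16],
    [0, 0, -0.21]
  ],
  "claw": [0, 0, 0, 0, 0]
}}

```text
t: 14.65
eef_pos: [523.1, -175.7, 276.9]
tcp_rot: [-3.141, -0.003, 0.604]
ft_force: [1.4, 0.3, -0.6]
opening: 1.0
grip_force: 0.0
```

```bash
cat > m9.py <<'E'
from go import *
import cv2
s=state();print(s["t"],s["eef_pos"],s["tcp_rot"],s["joints"],s["opening"])
y=0.6; t=R.from_euler("xyz",[np.pi,0,y])
delta([534.7,-350.5,270],t)
C["w"]=calibration("wrist"); im=read_camera("wrist"); cv2.imwrite("pics/m9w.png",im[:,:,::-1])
rim=[proj("w",(534.7+27*np.cos(k),-350.5+27*np.sin(k),205))[0] for k in np.linspace(0,6.28,24)]
rim=np.array(rim); print("pred",rim.mean(0),rim.min(0),rim.max(0))
g=cv2.cvtColor(im,cv2.COLOR_RGB2GRAY); u,v=rim.mean(0).astype(int)
for yy in range(max(v-45,0),min(v+46,400),6): print(yy,g[yy,max(u-60,0):u+61:4])
E
python3 m9.py
```

```text
14.65 [ 523.139  -175.6981  276.9417] [-3.1415 -0.0027  0.604 ] [-0.4451  0.2957  1.596   0.0026  1.2486  0.5209] 1.000260794863827
dpos [ 0.0462 -0.6992 -0.0278] drot [-0.001   0.0014 -0.0025] rows 4.207710684027218 0.03861938814192424
pred [480.2424 286.9403] [451.3257 262.718 ] [507.789  312.2275]
241 [  4   1 200 190 198 130 137 140 143 146 144 142 146 141 141 132 218 213
 203 191 211 168 158 165 161 156 160 165 158 160 156]
247 [ 16   6  10  26 220 138 141 148 149 156 153 158 168 167 161 149 132 222
 215 200 192 162 158 151 171 146 149 169 162 157 153]
253 [  8  15  16  12   9 158 148 154 164  41  39  43  35  40  36  38  35  19
 225 211 192 156 155 164 158 155 155 158 157 159 150]
259 [ 10  10  12   3  15   0   1 141  39  39  45  36  36  41  35  41  41  40
  26 191 195 158 161 151 160 152 151 160 154 158 161]
265 [ 10   6  10   4   4   2  14   1  45  45  42  70  24 163 151 151 145 146
 160 166  25 173 173 176 177 168 181 169 170 173 178]
271 [ 18   8  13  11   1   0  17  12   1   3  28 156 149 150 146 149 144  37
  19  20  17  24  13  19  11   7  18  11  14  19  25]
277 [ 14  13
[... 566 characters left out ...]
  23  45  45 125   3   0  10  43  25  41  43]
307 [ 56  52  54  58  51  52  55  50  57  53  56  55  50  54  52  54  54  54
  52  50  53  53  43 100 102  26  17  18  40  38  34]
313 [ 57  55  61  59  60  56  60  60  59  61  59  56  57  60  59  59  61  59
  57  58  58  59  43  36 124   0  15  50  50  48  49]
319 [ 59  60  59  61  61  58  58  60  60  61  58  55  60  56  65  62  60  61
  60  62  56  58  43  38 151   4  15  54  50  51  47]
325 [ 95 100  98 103  21  33  29  31  27  32  25  25  21  27  25  36  34  34
  53  43  45  41  50  33 104  15  10  29  23  27  48]
331 [151 162 164 159 168  32   0  16  17  11   5   6   3  16   0  16   5  17
  11  47  48  46  37  65 109  11  34  32  23  30  29]
```

Request:
{"api": "arm_command", "payload": {
  "delta_pos": [
    [-0.04, -0.15, 0],
    [-0.08, -0.3, 0],
    [-0.12, -0.45, 0],
    [-0.16, -0.6, 0],
    [-0.2, -0.74, 0]
  ],
  "delta_rot": [
    [0, 0, 0],
    [0, 0, 0],
    [0, 0, 0],
    [0, 0, 0],
    [0, 0, 0]
  ],
  "claw": [0, 0, 0, 0, 0]
}}

```text
t: 15.12
eef_pos: [472.7, -360.8, 276.8]
tcp_rot: [-3.141, -0.003, 0.607]
ft_force: [1.4, -0.1, 0.4]
opening: 0.997
grip_force: 0.0
```

Request:
{"api": "arm_command", "payload": {
  "delta_pos": [
    [-0.02, -0.1, 0],
    [-0.02, -0.14, 0],
    [-0.02, -0.14, 0],
    [-0.02, -0.14, 0],
    [-0.02, -0.14, 0]
  ],
  "delta_rot": [
    [0, 0, 0],
    [0, 0, 0],
    [0, 0, 0],
    [0, 0, 0],
    [0, 0, 0]
  ],
  "claw": [0, 0, 0, 0, 0]
}}

```text
t: 15.53
eef_pos: [469.0, -392.7, 277.4]
tcp_rot: [3.141, -0.004, 0.608]
ft_force: [0.8, 0.8, 0.5]
opening: 0.996
grip_force: 0.0
```

```bash
python3 m9.py
```

```text
15.5333 [ 469.0363 -392.6641  277.4416] [ 3.1413 -0.0035  0.6079] [-0.8067  0.3903  1.451   0.0036  1.2995  0.1552] 0.9962395636411703
dpos [ 0.2627  0.1687 -0.0298] drot [-0.0011  0.0019 -0.0051] rows 1.8813486869357856 0.06948212601661514
pred [327.3975 105.331 ] [293.6794  71.8361] [359.3377 140.1705]
60 [ 97  81  88  86  70  67 133 150 119 123 119 124 126 125 125 126 194 185
 186 182 181 176 173 154 228 225 226 226 227 225 227]
66 [ 82  84  88  84 142 118 109 118 121 125 128 127 132 131 136 134 135 132
 205 201 197 191 184 177 174 236 227 227 225 225 226]
72 [ 89  89  90  70  81 118 117 121 129 132 133 132 113  89 107 102 107  94
 156 127 213 207 197 189 184 176 238 227 225 227 225]
78 [ 87  93  93 147 108 117 125 127 130 136  92 101 103 105 106  99 101  99
 175 168 173 166 213 204 197 183 180 234 236 234 225]
84 [ 90  81  88 107 115 118 124 130 135  54 102 104 103 101 104 102  97 105
 179 171 172 173  88 216 204 112 117 106 161 142 123]
90 [ 91  88 107 116 118 123 128 131 114 101 102 103 108 101 101 106 105 103
 187 170 169 170 168 129 127 127 116 118 153 141 145]
96 [ 86  87 11
[... 594 characters left out ...]
  98 102 101 132 124 122 116 105 162 164 159]
126 [ 81 133 150 164  97 112 116 120 126 118 100 100 100  97  98  99 104 100
  98  92 174 172 129 121 112 116 110 107 154 155 160]
132 [125 139 156 160 166 103 110 117 119 124 124  71  94 101  98  97  97  99
  99 101 170 230 121 117 113 110 100 162 157 163 156]
138 [135 145 159 158 160 163  91 109 114 116 122 131 163 146 130  88 130 114
 130 117 229 240 114 109 107 106 162 153 159 154 158]
144 [123 143 153 161 163 159 158 165 103 109 118 148 165 135 123 113 122 117
 117 113 115 107 109 106 124 234 160 153 161 164 160]
150 [228 110 119 125 138 144 155 157 155 131 136 167 143 110 106 112 107 108
 101 105  93 166 146 128  77 158 160 160 168 159 160]
```

The wrist pixels put the cap rim's centre at (329,104.5) against the predicted (327.4,106), so the cap axis is at about (535.8,-350.7). I'll align over it and descend.

Request:
{"api": "arm_command", "payload": {
  "delta_pos": [
    [0.1, 0.06, 0],
    [0.2, 0.12, 0],
    [0.267, 0.168, 0],
    [0.267, 0.168, 0],
    [0.267, 0.168, 0]
  ],
  "delta_rot": [
    [0, 0, 0],
    [0, 0, 0],
    [0, 0, 0],
    [0, 0, 0],
    [0, 0, 0]
  ],
  "claw": [0, 0, 0, 0, 0]
}}

```text
t: 16.0
eef_pos: [536.2, -350.2, 277.7]
tcp_rot: [3.141, -0.003, 0.61]
ft_force: [0.6, 0.2, 0.2]
opening: 0.996
grip_force: 0.0
```

Request:
{"api": "arm_command", "payload": {
  "delta_pos": [
    [0, 0, -0.08],
    [0, 0, -0.16],
    [0, 0, -0.24],
    [0, 0, -0.32],
    [0, 0, -0.4]
  ],
  "delta_rot": [
    [0, 0, 0],
    [0, 0, 0],
    [0, 0, 0],
    [0, 0, 0],
    [0, 0, 0]
  ],
  "claw": [0, 0, 0, 0, 0]
}}

```text
t: 16.42
eef_pos: [534.6, -352.1, 177.2]
tcp_rot: [3.14, -0.003, 0.607]
ft_force: [0.9, 0.3, 0.0]
opening: 1.002
grip_force: 0.0
```

Request:
{"api": "arm_command", "payload": {
  "delta_pos": [
    [0, 0, 0],
    [0, 0, 0],
    [0, 0, 0],
    [0, 0, 0],
    [0, 0, 0]
  ],
  "delta_rot": [
    [0, 0, 0],
    [0, 0, 0],
    [0, 0, 0],
    [0, 0, 0],
    [0, 0, 0]
  ],
  "claw": [0, 0, 0, 0, 0]
}}

```text
t: 16.83
eef_pos: [535.7, -352.3, 179.0]
tcp_rot: [3.139, -0.004, 0.607]
ft_force: [0.8, 0.1, -0.5]
opening: 1.0
grip_force: 0.0
```

Request:
{"api": "arm_command", "payload": {
  "delta_pos": [
    [0, 0.006, -0.03],
    [0, 0.006, -0.06],
    [0, 0.006, -0.09],
    [0, 0.006, -0.12],
    [0, 0.006, -0.136]
  ],
  "delta_rot": [
    [0, 0, 0],
    [0, 0, 0],
    [0, 0, 0],
    [0, 0, 0],
    [0, 0, 0]
  ],
  "claw": [0, 0, 0, 0, 0]
}}

```text
t: 17.25
eef_pos: [535.0, -350.2, 142.1]
tcp_rot: [-3.141, -0.003, 0.607]
ft_force: [0.7, 0.2, -0.7]
opening: 0.997
grip_force: 0.0
```

Request:
{"api": "arm_command", "payload": {
  "delta_pos": [
    [0, 0, 0],
    [0, 0, 0],
    [0, 0, 0],
    [0, 0, 0],
    [0, 0, 0]
  ],
  "delta_rot": [
    [0, 0, 0],
    [0, 0, 0],
    [0, 0, 0],
    [0, 0, 0],
    [0, 0, 0]
  ],
  "claw": [0.3, 0.6, 1, 1, 1]
}}

```text
t: 17.67
eef_pos: [535.5, -350.6, 144.1]
tcp_rot: [3.14, -0.004, 0.607]
ft_force: [0.0, -1.2, 0.2]
opening: 0.706
grip_force: 0.0
```

Request:
{"api": "arm_command", "payload": {
  "delta_pos": [
    [0, 0, 0],
    [0, 0, 0],
    [0, 0, 0],
    [0, 0, 0],
    [0, 0, 0]
  ],
  "delta_rot": [
    [0, 0, 0],
    [0, 0, 0],
    [0, 0, 0],
    [0, 0, 0],
    [0, 0, 0]
  ],
  "claw": [1, 1, 1, 1, 1]
}}

```text
t: 18.08
eef_pos: [535.7, -350.9, 144.0]
tcp_rot: [3.139, -0.004, 0.607]
ft_force: [1.0, -1.7, 1.1]
opening: 0.56
grip_force: 30.0
```

Cap gripped (53 mm, 30 N). Now the press.

Request:
{"api": "arm_command", "payload": {
  "delta_pos": [
    [0, 0, -0.006],
    [0, 0, -0.012],
    [0, 0, -0.018],
    [0, 0, -0.024],
    [0, 0, -0.024]
  ],
  "delta_rot": [
    [0, 0, 0],
    [0, 0, 0],
    [0, 0, 0],
    [0, 0, 0],
    [0, 0, 0]
  ],
  "claw": [1, 1, 1, 1, 1]
}}

```text
t: 18.5
eef_pos: [535.7, -350.9, 138.6]
tcp_rot: [3.139, -0.004, 0.607]
ft_force: [0.5, -0.8, 10.8]
opening: 0.555
grip_force: 30.0
```

Pressed 5.4 mm at 10.8 N, as expected. Now I'll twist anticlockwise while holding it down.

Request:
{"api": "arm_command", "payload": {
  "delta_pos": [
    [0, 0, 0],
    [0, 0, 0],
    [0, 0, 0],
    [0, 0, 0],
    [0, 0, 0]
  ],
  "delta_rot": [
    [0, 0, 0.06],
    [0, 0, 0.12],
    [0, 0, 0.18],
    [0, 0, 0.24],
    [0, 0, 0.3]
  ],
  "claw": [1, 1, 1, 1, 1]
}}

```text
t: 18.92
eef_pos: [535.8, -350.7, 138.8]
tcp_rot: [3.139, -0.003, 1.083]
ft_force: [0.0, -1.1, 9.2]
opening: 0.557
grip_force: 30.0
```

Request:
{"api": "arm_command", "payload": {
  "delta_pos": [
    [0, 0, 0],
    [0, 0, 0],
    [0, 0, 0],
    [0, 0, 0],
    [0, 0, 0]
  ],
  "delta_rot": [
    [0, 0, 0.06],
    [0, 0, 0.12],
    [0, 0, 0.18],
    [0, 0, 0.24],
    [0, 0, 0.3]
  ],
  "claw": [1, 1, 1, 1, 1]
}}

```text
t: 19.33
eef_pos: [535.8, -350.7, 138.8]
tcp_rot: [3.139, -0.002, 1.554]
ft_force: [0.7, -0.4, 8.8]
opening: 0.554
grip_force: 30.0
```

Request:
{"api": "arm_command", "payload": {
  "delta_pos": [
    [0, 0, 0],
    [0, 0, 0],
    [0, 0, 0],
    [0, 0, 0],
    [0, 0, 0]
  ],
  "delta_rot": [
    [0, 0, 0.06],
    [0, 0, 0.12],
    [0, 0, 0.18],
    [0, 0, 0.24],
    [0, 0, 0.3]
  ],
  "claw": [1, 1, 1, 1, 1]
}}

```text
t: 19.75
eef_pos: [535.7, -350.7, 138.8]
tcp_rot: [3.14, -0.002, 2.025]
ft_force: [-0.3, 0.6, 9.4]
opening: 0.556
grip_force: 30.0
```

```bash
python3 -c "
from cell import *
s=state();print(s['t'],s['eef_pos'],s['tcp_rot'],s['ft_force'],s['moment'],s['opening'],s['joints'])"
```

```text
19.75 [ 535.74366423 -350.73611033  138.79312035] [ 3.13981481e+00 -1.85397771e-03  2.02530479e+00] [-0.30427906  0.62566438  9.41030891] [-0.13649176  0.08200506 -0.00239014] 0.5560473189061137 [-0.68391456  0.54942225  1.55987135  0.00278371  1.03323916 -1.13984787]
```

Request:
{"api": "arm_command", "payload": {
  "delta_pos": [
    [0, 0, 0.02],
    [0, 0, 0.04],
    [0, 0, 0.06],
    [0, 0, 0.08],
    [0, 0, 0.1]
  ],
  "delta_rot": [
    [0, 0, 0],
    [0, 0, 0],
    [0, 0, 0],
    [0, 0, 0],
    [0, 0, 0]
  ],
  "claw": [1, 1, 1, 1, 1]
}}

```text
t: 20.17
eef_pos: [535.1, -350.3, 162.7]
tcp_rot: [3.141, -0.004, 2.021]
ft_force: [0.1, -0.4, -0.1]
opening: 0.557
grip_force: 30.0
```

No pull-back force and still gripped, so the cap came free. I'll lift the rest of the way.

Request:
{"api": "arm_command", "payload": {
  "delta_pos": [
    [0, 0, 0.06],
    [0, 0, 0.12],
    [0, 0, 0.18],
    [0, 0, 0.24],
    [0, 0, 0.3]
  ],
  "delta_rot": [
    [0, 0, 0],
    [0, 0, 0],
    [0, 0, 0],
    [0, 0, 0],
    [0, 0, 0]
  ],
  "claw": [1, 1, 1, 1, 1]
}}

```text
t: 20.58
eef_pos: [535.2, -350.3, 238.4]
tcp_rot: [3.141, -0.004, 2.021]
ft_force: [-0.2, 0.2, -0.8]
opening: 0.556
grip_force: 30.0
```

Request:
{"api": "arm_command", "payload": {
  "delta_pos": [
    [0, 0, 0],
    [0, 0, 0],
    [0, 0, 0],
    [0, 0, 0],
    [0, 0, 0]
  ],
  "delta_rot": [
    [0, 0, 0],
    [0, 0, 0],
    [0, 0, 0],
    [0, 0, 0],
    [0, 0, 0]
  ],
  "claw": [1, 1, 1, 1, 1]
}}

```text
t: 21.0
eef_pos: [535.1, -350.3, 236.7]
tcp_rot: [3.141, -0.005, 2.021]
ft_force: [0.5, 0.1, 0.2]
opening: 0.555
grip_force: 30.0
```

```bash
python3 - <<'E'
from go import *
import cv2
s=state();print(s["t"],s["eef_pos"],s["opening"],s["grip_force"],s["ft_force"])
im={n:read_camera(n) for n in ["scene","side"]}
p=np.array([535.7,-350.7,0])
for n,i in im.items():
  cv2.imwrite(f"pics/end_{n}.png",i[:,:,::-1]); g=cv2.cvtColor(i,cv2.COLOR_RGB2GRAY); o=cv2.imread(f"pics/{n}0.png",0)
  for z in [178,190,285]:
    u,v=proj(n,p+[0,0,z])[0].round().astype(int); print(n,z,(u,v),"now",g[v,u-16:u+17:4],"t0",o[v,u-16:u+17:4])
  r=lambda a:np.array([525.3,351.3,8])+R.from_euler("z",-.165).apply(a)
  for a in [(5,0,125),(5,55,90),(5,-55,90)]:
    u,v=proj(n,r(a))[0].round().astype(int); print(n,a,(u,v),"now",g[v-3:v+4,u],"t0",o[v-3:v+4,u])
E
```

```text
21.0 [ 535.1148 -350.3017  236.6566] 0.5548163272619556 29.999288823455572 [0.5184 0.1483 0.2014]
scene 178 (np.int64(169), np.int64(181)) now [132 135 134  93  97  64 118 103 114] t0 [122  36  37  38  36  35  29 140 145]
scene 190 (np.int64(168), np.int64(177)) now [137 133 137 108  38 119  83  68 139] t0 [127  76 111 111 113  59  33  44 132]
scene 285 (np.int64(158), np.int64(144)) now [134  44  29   4   3  18  37  34 130] t0 [124 120 120 118 121 123 121 120 122]
scene (5, 0, 125) (np.int64(459), np.int64(219)) now [78 75 75 76 74 77 76] t0 [51 51 51 73 69 55 53]
scene (5, 55, 90) (np.int64(480), np.int64(234)) now [75 77 75 74 76 80 95] t0 [125 126 125 125 125 124 124]
scene (5, -55, 90) (np.int64(433), np.int64(225)) now [77 76 75 75 77 77 75] t0 [63 79 71 55 54 52 52]
side 178 (np.int64(408), np.int64(261)) now [139 150 161 142 163 163 216 192 222] t0 [165 139  63 133 136 133 132 150 191]
side 190 (np.int64(409), np.int64(259)) now [138 149 157 162  72 161 195 218 195] t0 [162  95 118 132 136 132 132 187 166]
side 285 (np.int64(416), np.int64(239)) now [ 53  54  76  81  77  80  72  76 147] t0 [140 143 141 141 143 140 138 141 140]
side (5, 0, 125) (np.int64(258), np.int64(135)) now [40 42 44 40 41 45 48] t0 [139 140 141 140 138 139 139]
side (5, 55, 90) (np.int64(252), np.int64(134)) now [43 43 44 36 44 43 43] t0 [137 137 140 138 138 137 136]
side (5, -55, 90) (np.int64(265), np.int64(152)) now [200 195 187 176 170 172 164] t0 [180 186 190 189 188 182 180]
```

The neck is exposed, the cap is held about 80 mm above it, and the screen is seen in the middle slot. Handing in.

```bash
python3 -c "
from cell import *
print(job_done())"
```

```text
the job is handed in; nothing more can be done
None
```

I handed the job in at about 21 s, with the lint screen released in the rack's middle slot and the jug cap pressed, twisted about 81° anticlockwise and held about 8 cm above the neck; no pass/fail result came back, and the first grip missed because the real fingertips sit about 35 mm short of the reported TCP.

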